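# Set the vent window of a paint-drying case to its widest notch

## Task

The little vent window of the model-car drying case is held ajar by its dark steel stay. Lift the stay off the brass pin, swing the window wider with it, and gently lower the last hole (the one in the yellow plate, next to the red grip) over the same pin so that the stay lies flat on the sill; do not let the stay fall or force it down on the pin, do not knock the case, leave the other things where they are, and let go.

Things in the scene. Friction and masses are not known exactly. Their poses are not given: they have to be found in the camera images.
- case: Glazed drying case, fixed. White plinth 315 x 400 x 50 mm, its top (height 50 mm) is the sill; clear panes in aluminium posts, an open roof of aluminium bars overhanging the sill as a hood. Origin on the bench under the middle of the window plane; +x into the case, away from the robot, y along the window. Sill front edge at x = -60 mm. The sash hinge axis is vertical, at x = 0, y = +170 mm.
- hood_edge (a point): Middle of the underside of the hood's yellow front rail edge, height 225 mm, 80 mm in front of the window plane (case x = -80 mm). Pin and grip end up under the hood: the tool must reach in tilted 30 to 45 degrees from vertical, fingers pointing forward (case +x) and down.
- sash (a joint): Opening of the vent window (rad): 0 shut, grows as it swings away from the robot into the case, anticlockwise from above; limit 1.25, starts near 0.5. A stiff hinge (about 0.12 N m) keeps it where it is left; push it with the stay. Sash 250 mm wide, height 57 to 215 mm.
- swivel (a joint): Sideways swing of the stay about its vertical pivot on the sash (rad), 0 when the stay is square to the sash, positive anticlockwise from above; free-moving.
- stay (a joint): Lift of the stay (rad): 0 flat on the sill, positive with its grip end raised, up to 1.0, about a level axis through the pivot, square to the bar. It falls back under its own weight (0.22 kg). It reads about 0.065 when the bar rests on top of the pin beside the last hole.
- stay_pivot (a point): Centre of the pivot by which the stay hangs on the sash, at bar mid-thickness, height 54.5 mm. In the case's frame it lies 160 mm along the sash from the hinge axis and 20 mm in front of the sash's plane (robot side).
- stay_grip (a point): Centre of the red upright grip tab at the stay's free end: 34 mm along the bar, 14 mm thick across it, 36 mm tall (height 56 to 92 mm when flat); 190 mm from the pivot along the bar and 19.5 mm above bar mid-thickness. x axis along the bar towards the pivot, y across the bar (pinch it this way), z up from the bar.
- last_hole_mid (a point): Mid position of the last hole, 154 mm from the pivot at mid-thickness. That hole is in a yellow adjuster plate locked up to 5 mm either way along the bar, not reported: find it by touch or sight. Dark bar 24 mm wide, 5 mm thick, underside at height 52 mm when flat; square 11 mm holes 79, 104, 129 and 154 (adjustable) mm from the pivot. The pin starts in the first or second.
- pin: Upright brass pin, 8 mm across, 12 mm tall with a flat top at height 62 mm, fixed on the sill in one of two places 25 mm apart (the other has a flat black plug). Origin at its foot on the sill, height 50 mm; z up.
- plug: Flat black blanking plug on the sill, 16 mm across, 1.5 mm high, origin at its foot.
- paint_jar: Jar with a blue cap on the sill, 38 mm across, 45 mm tall; leave alone.
- model_car: Blue model car 110 x 48 x 42 mm on the bench; leave alone.
- sanding_block: Cork block 90 x 55 x 30 mm; leave alone.
- tape_roll: Roll of paper tape 90 mm across, 24 mm high; leave alone.
- screwdriver: Screwdriver lying on the bench; leave alone.
- spray_can: Yellow can 52 mm across, 150 mm tall; leave alone.
- mug: White mug 90 mm tall; leave alone.

How it is judged:
On the way, in this order (a step that is already met when the one before it is completed fails the run):
1. the stay is lifted clear of the pin (value of joint stay above 0.08 rad), for 0.1 s.
2. the last hole is down over the pin (horizontal distance between last_hole_mid and pin below 0.009 m and value of joint stay below 0.025 rad), for 0.2 s.
At the end, for the whole second after the job is handed in: The stay lies flat on the sill (lift under 0.025 rad) with its last hole over the brass pin (the hole's mid position within 9 mm of the pin, which allows for the adjuster), the window at rest, the robot clear (all of step 2 and velocity of joint sash between -0.05 and 0.05 rad/s); the robot touches nothing.
It fails at once if the stay is let fall (lift joint faster than 2.5 rad/s downward) (velocity of joint stay below -2.5 rad/s).
It fails at once if the pin is pressed or pushed with more than 45 N (contact force between pin and anything else above 45 N).
It fails at once if the robot knocks the case (over 25 N) (contact force between the arm and case above 25 N).
It fails at once if a bystander is moved more than 25 mm (distance of any of paint_jar, model_car, sanding_block, tape_roll, screwdriver, spray_can, mug from where it was at the start of the episode above 0.025 m).
It also fails if it takes over 51 s, if anything falls off the work surface, if the arm or the gripper's body presses on something with over 40 N, if the wrist force passes 120 N, or if a joint passes its speed limit or range.

## Robot

A 7-joint arm with a two-finger parallel gripper is mounted at the origin on the work surface. World frame = base frame: x ahead of the robot, y to its left, z up, the work surface at z = 0. Lengths are in m, angles in rad, forces in N, time in s.
With the tool pointing down it reaches from about 0.4 to 0.875 m from the base axis. Payload 4.4 kg.
Tool frame: the origin (TCP) lies midway between the tips of the shut fingers; the grasp point (between the pads) lies 19 mm behind it; x points along the fingers, z is the direction in which the jaws open and shut, and the axes are right-handed (so a half turn about x gives the same grasp; the last joint's range is limited). The gripper opens to 85 mm and grips with 20 to 120 N. Pads are 22 mm wide; open, the fingers measure 114 mm over their backs; the gripper's body (76 mm by 85 mm) begins 54 mm behind the grasp point. The pads swing forward as they close: fully open they stand 13 mm farther back than shut.
Start: joints at [-1.331, 0.628, 0.038, 1.517, -0.027, 0.996, -0.02], TCP at [0.196, 0.62, 0.231] pointing down, gripper open.
Joint ranges: [-3.06, 3.06], [-0.37, 2.12], [-1.25, 1.32], [0.18, 2.47], [-1.1, 4.24], [0.23, 1.98], [-2.94, 2.94]. Speed limits (rad/s): [2.57, 2.57, 3.14, 3.14, 3.14, 3.14, 3.14].

## Interface

Orientations are given as a 3x3 rotation matrix whose columns are the frame's x, y, z axes.
In Python, from cell import sensors, eyes, order gives the robot as it stands. The module is installed in compiled form; this text tells all that it offers.
- The arm moves only by the shell command python3 -m pendant 'ROWS' [FORCE]. ROWS is JSON, a list that holds one entry, the list of rows, each a list of 7 numbers: the turn, a rotation vector about the tool's x, y, z in rad, then the shift along the tool's x, y, z in mm, then the closure, from -1 (fully open) to 1 (shut). A call has 1 to 12 rows; each row shifts and turns the commanded pose from where the row before left it, along the tool's axes as they then stand; what a row does not reach is not made up. A row lasts 1/8 s, in which the tool goes at most 62.5 mm and 10.7 degrees, less where a joint would pass 70% of its speed; a pose out of reach is approached as far as the arm can. A call is refused whole if a number of a shift passes 62.5 or a number of a turn 0.188, either way. A call with a gripper value outside its range is refused whole. The fingers move at their own pace and stop on an object; FORCE is the grip in N (left out, the last holds). Time passes only in rows, so rows that do not move let the fingers close. It gives the time, the measured TCP pose, the force and the opening at its end, in the units of the state.
- sensors.get_state(): the state, without advancing time (a new reading comes with each control period).
- eyes.snapshot(name): name is "side" or "top" or "wrist"; returns the picture (384x512x3 uint8, blue, green, red); there is no depth.
- eyes.camera_model(name): a dict with "intrinsics" (3x3 intrinsics, pixels), "R" (3x3) and "t" (3): a world point X has camera coordinates R X + t; the wrist camera has in their place "T_tool_cam" (4x4, takes a point from camera to tool coordinates, whose origin is the TCP and whose axes are the tool frame's). Camera axes: x right, y down, z forward; pixel columns grow to the right and rows downward; lengths in m; the calibration is good to about 2 mm. A picture is of the moment at which its call begins: read the wrist's pose just before it. camera_model takes no time and is no camera call.
- order.job_done(): hands the job in, once; it reports no verdict.
Trained networks look in the newest picture that a camera, given by its name, has taken for a name from the list of things; names that differ only in an ending like _2 or _b are one class to them, and where a whole thing is asked for, a point or a joint stands for the part that bears it (a point fixed in the world has none). Each returns a list of dicts, best first, with "score" (0 to 1); they miss things now and then, are a little off and sometimes report something else, mostly with a low value. They report only what shows in the picture. A call takes as long as a camera call.
- eyes.find_in(camera, label): "at" ([column, row] in pixels, amid what is visible of it).
- eyes.tip_of(camera, label): "at" ([column, row] in pixels: a listed point, or the origin of a listed thing).
The state is a dict: "t": time; "joints": joint angles; "joint_velocities": joint speeds; "effort": joint torques, N m; "ee_pos": TCP position; "ee_rot": TCP orientation; "ft_force": force on the tool from outside, world axes, zero at the start; "ft_torque": the same for the moment, N m; "gripper_width": finger opening in m.
Only numpy, scipy, OpenCV 4.12 (cv2) and the standard library are available. Lean on these libraries where they do the work, as an engineer would, in place of code of your own. Each camera call takes 0.05 s, during which the arm holds its last target.

## Working session

There is one attempt and no reset: what is moved stays moved. The work goes in short steps, Python scripts to look and compute and a shell command to move; the robot and the scene stay as the last step left them, time stands still between calls to the robot, and variables do not carry over. Pictures are saved under pics/ and viewed, and the job is handed in when it is done.

```bash
mkdir -p pics; ls
python3 - <<'E'
from cell import sensors, eyes, order
import cv2, numpy as np
s=sensors.get_state(); print(s['t'],s['ee_pos'],np.round(s['ee_rot'],3),s['gripper_width'])
for n in ['side','top']:
    im=eyes.snapshot(n); cv2.imwrite(f'pics/{n}0.png',im)
    c=eyes.camera_model(n); print(n,c)
    for l in ['stay_grip','pin','stay_pivot','plug','last_hole_mid','hood_edge','case']:
        print(l,[(np.round(d['at']),round(d['score'],2)) for d in eyes.tip_of(n,l)][:2])
print(sensors.get_state()['t'])
E
```

```text
pics
0.0 [0.1954838  0.61925438 0.23039945] [[-0.001 -0.954  0.301]
 [-0.002  0.301  0.954]
 [-1.    -0.    -0.002]] 0.08528334034807775
side {'intrinsics': array([[427.50028508,   0.        , 259.42103728],
       [  0.        , 427.50028508, 190.99893616],
       [  0.        ,   0.        ,   1.        ]]), 'R': array([[ 0.76848277, -0.63950346,  0.02166915],
       [-0.31629407, -0.40908875, -0.85592316],
       [ 0.55623043,  0.65090838, -0.51664881]]), 't': array([-0.40010415,  0.32155482,  1.1533242 ])}
stay_grip [(array([269., 203.]), 0.61)]
pin [(array([270., 207.]), 0.31)]
stay_pivot [(array([299., 191.]), 0.51)]
plug []
last_hole_mid [(array([273., 206.]), 0.76), (array([210., 177.]), 0.64)]
hood_edge [(array([286., 163.]), 0.56)]
case [(array([292., 208.]), 0.97)]
top {'intrinsics': array([[433.19884603,   0.        , 255.17422802],
       [  0.        , 433.19884603, 191.89718371],
       [  0.        ,   0.        ,   1.        ]]), 'R': array([[-0.01949508, -0.99979088, -0.00617516],
       [-0.98540745,  0.02025845, -0.16900223],
       [ 0.16909199,  0.00279034, -0.98559632]]), 't': array([0.00774584, 0.54190451, 1.41380875])}
stay_grip [(array([240., 172.]), 0.66)]
pin []
stay_pivot [(array([230., 120.]), 0.82), (array([375., 201.]), 0.59)]
plug []
last_hole_mid [(array([240., 164.]), 0.59)]
hood_edge [(array([241., 147.]), 0.72)]
case [(array([240., 141.]), 0.69)]
0.8
```

Run:
```python
import cv2
for n in ['side','top']:
    im=cv2.imread(f'pics/{n}0.png')
    cv2.imwrite(f'pics/{n}0c.png',cv2.resize(im[80:300,150:420],None,fx=2.9,fy=2.7,interpolation=cv2.INTER_CUBIC) if n=='side' else cv2.resize(im[40:240,120:386],None,fx=3,fy=3,interpolation=cv2.INTER_CUBIC))
```

```text
(no output)
```

View pics/side0.png

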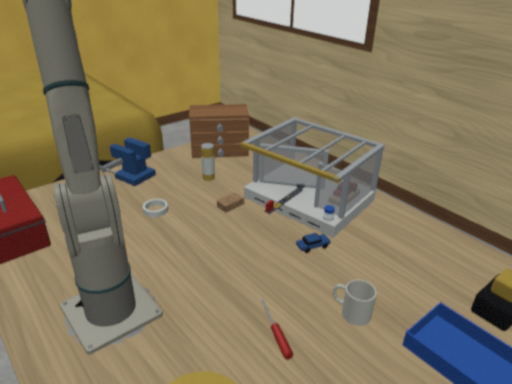

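View pics/top0.png

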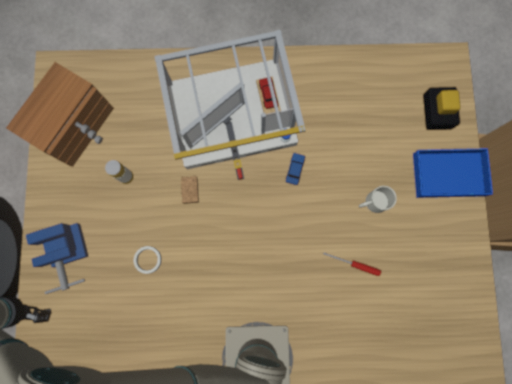

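```bash
sleep 0
```

```text
(no output)
```

View pics/side0c.png

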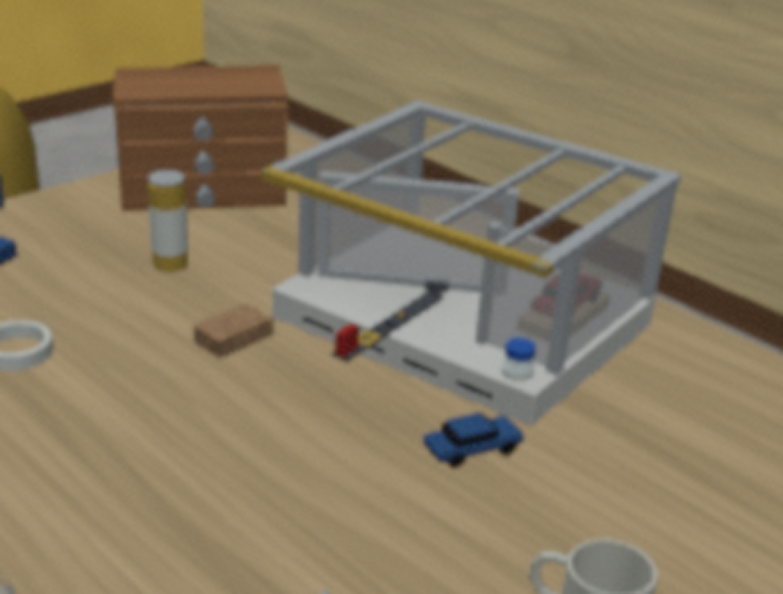

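View pics/top0c.png

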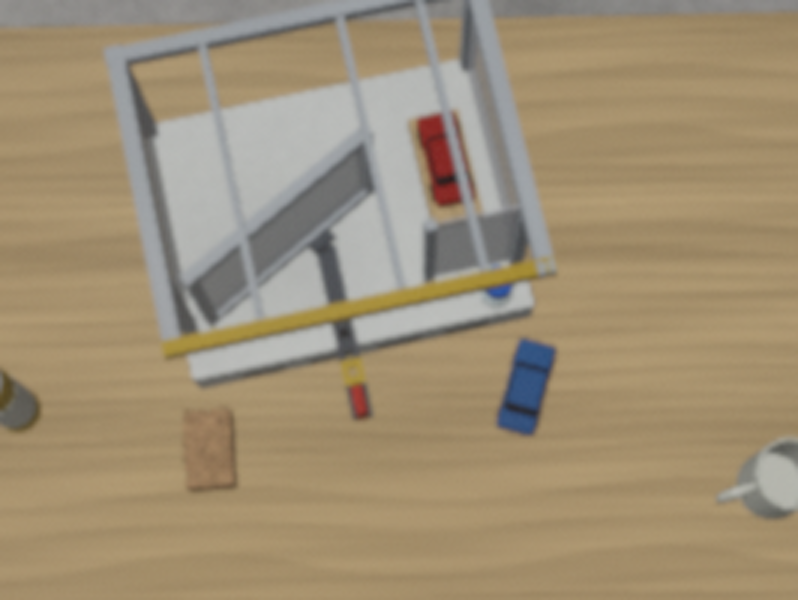

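```bash
cat > h.py <<'E'
from cell import sensors, eyes, order
import cv2, numpy as np
def ray(n,px,z,state=None):
    c=eyes.camera_model(n)
    d=np.linalg.inv(c['intrinsics'])@np.array([px[0],px[1],1.])
    if n=='wrist':
        T=c['T_tool_cam']; R=np.array(state['ee_rot'])@T[:3,:3]; o=np.array(state['ee_pos'])+np.array(state['ee_rot'])@T[:3,3]; d=R@d
    else:
        o=-c['R'].T@c['t']; d=c['R'].T@d
    return o+d*(z-o[2])/d[2]
def proj(n,X,state=None):
    c=eyes.camera_model(n)
    if n=='wrist':
        T=c['T_tool_cam']; R=np.array(state['ee_rot'])@T[:3,:3]; o=np.array(state['ee_pos'])+np.array(state['ee_rot'])@T[:3,3]
        p=R.T@(np.array(X)-o)
    else: p=c['R']@np.array(X)+c['t']
    p=c['intrinsics']@p; return p[:2]/p[2]
E
python3 - <<'E'
from h import *
np.set_printoptions(precision=4,suppress=True)
L=ray('top',(175,156.7),.23); R=ray('top',(304,128.3),.23); print('rail',L,R,np.linalg.norm(L-R))
f=lambda x,y:(150+x/2.9,80+y/2.7)
L=ray('side',f(268,178),.225); R=ray('side',f(550,270),.225); print('rail side',L,R,np.linalg.norm(L-R))
L=ray('side',f(274,293),.05); R=ray('side',f(533,388),.05); print('sill side',L,R,np.linalg.norm(L-R))
g=lambda x,y:(120+x/3,40+y/3)
L=ray('top',g(192,372),.05); R=ray('top',g(530,303),.05); print('sill top',L,R,np.linalg.norm(L-R))
print('grip top',ray('top',(240,172),.074),ray('top',g(359,400),.092),'side',ray('side',(269,203),.074),ray('side',f(347,340),.074))
print('pivot',ray('top',(230,120),.0545),ray('side',f(438,290),.06))
print('pin side',ray('side',f(400,313),.062))
print('hoodmid',ray('top',(241,147),.225),ray('side',(286,163),.225))
E
```

```text
rail [0.6219 0.2335 0.23  ] [ 0.7018 -0.1545  0.23  ] 0.3961925792314715
rail side [0.6243 0.2275 0.225 ] [ 0.7134 -0.1524  0.225 ] 0.39024534406746614
sill side [0.6278 0.219  0.05  ] [ 0.7228 -0.1457  0.05  ] 0.3768271177814947
sill top [0.6425 0.2371 0.05  ] [ 0.7154 -0.1488  0.05  ] 0.3927037727804227
grip top [0.6055 0.0461 0.074 ] [0.597  0.0465 0.092 ] side [0.6098 0.0574 0.074 ] [0.5993 0.0418 0.074 ]
pivot [0.7939 0.0788 0.0545] [0.7916 0.0817 0.06  ]
pin side [0.7081 0.065  0.062 ]
hoodmid [0.649  0.0363 0.225 ] [0.6584 0.0345 0.225 ]
```

```bash
cat >> h.py <<'E'
from scipy.spatial.transform import Rotation as Ro, Slerp
np.set_printoptions(precision=4,suppress=True)
def tool(psi,tau):
    "psi world yaw of bar direction (towards pivot), tau tilt from vertical"
    d=np.array([np.cos(psi),np.sin(psi),0]); x=d*np.sin(tau)+np.array([0,0,-np.cos(tau)])
    z=np.array([-np.sin(psi),np.cos(psi),0]); return np.stack([x,np.cross(z,x),z],1)
def interp(p0,R0,p1,R1,n):
    S=Slerp([0,1],Ro.from_matrix([R0,R1])); 
    return [(p0+(p1-p0)*k/n,S(k/n).as_matrix()) for k in range(1,n+1)]
def rows(p0,R0,poses,g,tr=3,sh=0):
    # quantised with error carry-over
    p=np.array(p0,float);R=np.array(R0,float);out=[]
    for q,Q in poses:
        s=np.round(R.T@(q-p)*1000,sh); w=np.round(Ro.from_matrix(R.T@Q).as_rotvec(),tr)
        p=p+R@s/1000; R=R@Ro.from_rotvec(w).as_matrix()
        out.append([float(v)+0. for v in w]+[float(v)+0. for v in s]+[g])
        if np.linalg.norm(s)>62.5 or np.linalg.norm(w)>.186: print('TOO BIG')
    import json
    print(json.dumps([out]).replace(' ','')); print('end',p,R[:,0])
    return p,R
def cur():
    s=sensors.get_state(); return np.array(s['ee_pos']),np.array(s['ee_rot'])
E
python3 - <<'E'
from h import *
print(eyes.camera_model('wrist'))
p,R=cur(); Q=tool(.19,np.radians(40))
rows(p,R,interp(p,R,np.array([.527,.032,.172]),Q,12),0.0)
E
```

```text
{'intrinsics': array([[315.4006,   0.    , 260.6453],
       [  0.    , 315.4006, 191.1814],
       [  0.    ,   0.    ,   1.    ]]), 'T_tool_cam': array([[-0.0013, -0.2604,  0.9655, -0.1433],
       [ 0.0001, -0.9655, -0.2604,  0.0667],
       [ 1.    , -0.0002,  0.0013, -0.0011],
       [ 0.    ,  0.    ,  0.    ,  1.    ]])}
[[[-0.04,-0.014,-0.057,5.0,-41.0,-38.0,0.0],[-0.039,-0.015,-0.057,7.0,-39.0,-40.0,0.0],[-0.04,-0.014,-0.057,8.0,-37.0,-42.0,0.0],[-0.039,-0.015,-0.057,10.0,-35.0,-43.0,0.0],[-0.04,-0.014,-0.057,11.0,-33.0,-45.0,0.0],[-0.04,-0.015,-0.057,12.0,-30.0,-46.0,0.0],[-0.039,-0.014,-0.057,13.0,-28.0,-48.0,0.0],[-0.04,-0.014,-0.057,14.0,-25.0,-49.0,0.0],[-0.04,-0.015,-0.057,14.0,-22.0,-49.0,0.0],[-0.039,-0.014,-0.057,15.0,-19.0,-51.0,0.0],[-0.04,-0.015,-0.057,15.0,-17.0,-52.0,0.0],[-0.039,-0.014,-0.057,16.0,-13.0,-53.0,0.0]]]
end [0.5272 0.0318 0.1718] [ 0.6316  0.1214 -0.7657]
```

```bash
python3 -m pendant '[[[-0.04,-0.014,-0.057,5,-41,-38,0],[-0.039,-0.015,-0.057,7,-39,-40,0],[-0.04,-0.014,-0.057,8,-37,-42,0],[-0.039,-0.015,-0.057,10,-35,-43,0],[-0.04,-0.014,-0.057,11,-33,-45,0],[-0.04,-0.015,-0.057,12,-30,-46,0],[-0.039,-0.014,-0.057,13,-28,-48,0],[-0.04,-0.014,-0.057,14,-25,-49,0],[-0.04,-0.015,-0.057,14,-22,-49,0],[-0.039,-0.014,-0.057,15,-19,-51,0],[-0.04,-0.015,-0.057,15,-17,-52,0],[-0.039,-0.014,-0.057,16,-13,-53,0]]]'
python3 -m pendant '[[[0,0,0,0,0,0,0]]]'
python3 - <<'E'
from h import *
s=sensors.get_state(); im=eyes.snapshot('wrist'); cv2.imwrite('pics/w1.png',im)
print(s['t'],s['ee_pos'],np.array(s['ee_rot']),s['gripper_width'],s['joints'])
for l,z in [('stay_grip',.074),('pin',.05),('stay_pivot',.0545),('plug',.05),('last_hole_mid',.0545),('hood_edge',.225)]:
    print(l,[(np.round(d['at']),round(d['score'],2),ray('wrist',d['at'],z,s)) for d in eyes.tip_of('wrist',l)][:2])
E
```

```text
t: 2.3
ee_pos: [0.4389, 0.1761, 0.1742]
ee_rot: [[0.472, -0.881, -0.034], [-0.03, -0.054, 0.998], [-0.881, -0.471, -0.052]]
ft_force: [-0.1, 0.3, -1.3]
gripper_width: 0.0427
t: 2.42
ee_pos: [0.4388, 0.174, 0.1729]
ee_rot: [[0.468, -0.883, -0.026], [-0.032, -0.046, 0.998], [-0.883, -0.467, -0.049]]
ft_force: [0.4, 0.2, -0.5]
gripper_width: 0.0426
2.425 [0.4388 0.174  0.1729] [[ 0.4683 -0.8832 -0.0261]
 [-0.0315 -0.0463  0.9984]
 [-0.883  -0.4667 -0.0495]] 0.042591768394621705 [-0.4695  0.4189 -0.2783  2.4422  1.735   0.4517 -0.763 ]
stay_grip [(array([146., 260.]), 0.87, array([0.6059, 0.0477, 0.074 ]))]
pin []
stay_pivot [(array([200., 318.]), 0.67, array([0.7838, 0.0848, 0.0545]))]
plug []
last_hole_mid [(array([161., 261.]), 0.84, array([0.6362, 0.0525, 0.0545]))]
hood_edge []
```

View pics/w1.png

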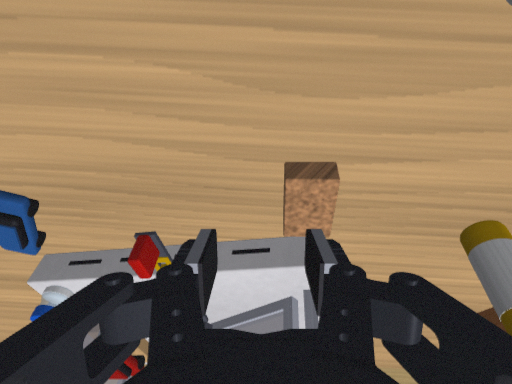

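Run:
```python
from h import *
p,R=cur(); Q=tool(.184,np.radians(40))
rows(p,R,interp(p,R,np.array([.579,.042,.113]),Q,7),0.0)
```

```text
[[[-0.013,-0.018,-0.03,18.0,-13.0,-20.0,0.0],[-0.014,-0.018,-0.03,17.0,-11.0,-20.0,0.0],[-0.013,-0.018,-0.031,18.0,-11.0,-21.0,0.0],[-0.014,-0.018,-0.03,18.0,-10.0,-21.0,0.0],[-0.013,-0.018,-0.03,18.0,-10.0,-21.0,0.0],[-0.014,-0.018,-0.03,17.0,-8.0,-22.0,0.0],[-0.013,-0.018,-0.03,17.0,-8.0,-23.0,0.0]]]
end [0.5792 0.0417 0.1134] [ 0.6316  0.118  -0.7663]
```

```bash
python3 -m pendant '[[[-0.013,-0.018,-0.03,18,-13,-20,0],[-0.014,-0.018,-0.03,17,-11,-20,0],[-0.013,-0.018,-0.031,18,-11,-21,0],[-0.014,-0.018,-0.03,18,-10,-21,0],[-0.013,-0.018,-0.03,18,-10,-21,0],[-0.014,-0.018,-0.03,17,-8,-22,0],[-0.013,-0.018,-0.03,17,-8,-23,0],[0,0,0,0,0,0,0]]]'
python3 - <<'E'
from h import *
s=sensors.get_state(); im=eyes.snapshot('wrist'); cv2.imwrite('pics/w2.png',im)
print(s['t'],s['joints'])
for l,z in [('stay_grip',.074),('pin',.05),('stay_pivot',.0545),('last_hole_mid',.0545)]:
    print(l,[(np.round(d['at']),round(d['score'],2),ray('wrist',d['at'],z,s)) for d in eyes.tip_of('wrist',l)][:2])
E
```

```text
t: 3.78
ee_pos: [0.5766, 0.0437, 0.112]
ee_rot: [[0.617, -0.768, -0.172], [0.102, -0.139, 0.985], [-0.78, -0.626, -0.007]]
ft_force: [-0.2, 0.0, -0.5]
gripper_width: 0.0427
3.775 [ 0.509   0.8819 -0.9446  2.4251  2.4055  0.8656 -0.5934]
stay_grip [(array([260., 205.]), 0.92, array([0.5982, 0.046 , 0.074 ])), (array([249., 215.]), 0.34, array([0.6114, 0.0413, 0.074 ]))]
pin [(array([262., 250.]), 0.42, array([0.7111, 0.0677, 0.05  ]))]
stay_pivot [(array([ 72., 245.]), 0.68, array([ 0.7228, -0.1056,  0.0545]))]
last_hole_mid [(array([262., 209.]), 0.67, array([0.6323, 0.0532, 0.0545]))]
```

View pics/w2.png

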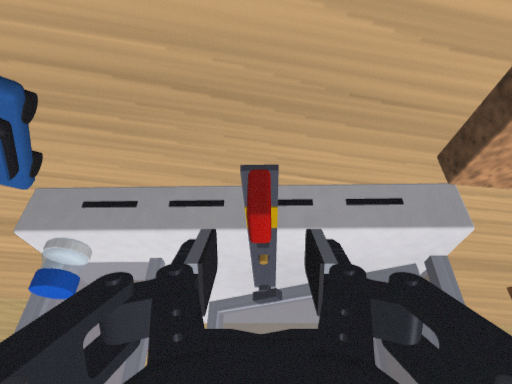

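Run:
```python
from h import *
im=cv2.imread('pics/w2.png')
cv2.imwrite('pics/w2c.png',cv2.resize(im[160:310,200:340],None,fx=4,fy=4,interpolation=cv2.INTER_CUBIC))
s=sensors.get_state()
for n,px,z in [('cornerL?',(17,232),.05),('cornerR',(472,229),.05),('pin',(263,259),.062),('pivot',(267,296),.06)]:
    print(n,ray('wrist',px,z,s))
```

```text
cornerL? [ 0.7207 -0.1483  0.05  ]
cornerR [0.6404 0.2443 0.05  ]
pin [0.7098 0.0732 0.062 ]
pivot [0.8228 0.0994 0.06  ]
```

View pics/w2c.png

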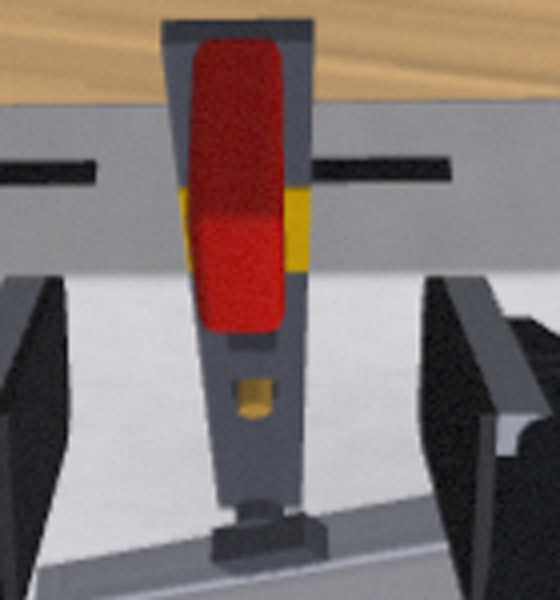

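```bash
cat >> h.py <<'E'
TH=.2018; O=np.array([.7394,.060])
def c2w(v): c,s=np.cos(TH),np.sin(TH); return O+np.array([c*v[0]-s*v[1],s*v[0]+c*v[1]])
def w2c(v): c,s=np.cos(TH),np.sin(TH); d=np.array(v[:2])-O; return np.array([c*d[0]+s*d[1],-s*d[0]+c*d[1]])
def pivc(f): return np.array([.16*np.sin(f)-.02*np.cos(f), .17-.16*np.cos(f)-.02*np.sin(f)])
E
python3 - <<'E'
from h import *
from scipy.optimize import least_squares
s=sensors.get_state()
pin=ray('wrist',(263.5,262.5),.062,s)[:2]; pin2=ray('wrist',(263,254.5),.057,s)[:2]
grip=ray('wrist',(260,228),.092,s)[:2]
print('pin',pin,pin2,w2c(pin),'grip',grip,w2c(grip),np.linalg.norm(pin-grip))
for m in (.5,.45,.55): print(m,c2w(pivc(m)),np.linalg.norm(c2w(pivc(m))-pin),np.linalg.norm(c2w(pivc(m))-grip))
f=lambda q:np.r_[ (c2w(pivc(q[0]))+.19*np.array([np.cos(q[1]),np.sin(q[1])])-grip), (c2w(pivc(q[0]))+.079*np.array([np.cos(q[1]),np.sin(q[1])])-pin)]
r=least_squares(f,[.5,np.pi+.18]); print(r.x,r.x[1]-np.pi,r.fun,c2w(pivc(r.x[0])))
P=c2w(pivc(r.x[0]))
for z,d in [(.0545,.079),(.0545,.19),(.092,.19)]:
    X=np.r_[P+d*np.array([np.cos(r.x[1]),np.sin(r.x[1])]),z]; print(d,z,proj('wrist',X,s),proj('side',X),proj('top',X))
print('piv',proj('wrist',np.r_[P,.0545],s),proj('side',np.r_[P,.0545]),proj('top',np.r_[P,.0545]))
E
```

```text
pin [0.7177 0.0751] [0.7107 0.0733] [-0.0182  0.0192] grip [0.5992 0.0506] [-0.1392  0.0189] 0.12098893290094362
0.5 [0.7933 0.0914] 0.07736460344923461 0.19835194618413488
0.45 [0.7865 0.0872] 0.06981631292213754 0.19078492183840393
0.55 [0.8   0.096] 0.08487615783128427 0.20581609465711354
[0.478 3.342] 0.20037112395002366 [ 0.0049  0.0011 -0.0048 -0.0013] [0.7904 0.0895]
0.079 0.0545 [263.0808 253.0985] [287.1293 196.2311] [231.6857 142.6526]
0.19 0.0545 [260.7035 183.2002] [268.6516 208.9172] [238.5605 173.6515]
0.19 0.092 [260.4128 232.0598] [269.0082 199.8529] [238.0593 171.2524]
piv [264.066  282.0673] [299.2415 187.9154] [226.8962 121.0568]
```

Run:
```python
from h import *
s=sensors.get_state(); print(s['t'],s['ee_pos'],s['ee_rot'],s['joints'])
```

```text
4.025 [0.5762 0.0474 0.1145] [[ 0.619  -0.7648 -0.1785]
 [ 0.1075 -0.1426  0.9839]
 [-0.778  -0.6283 -0.0061]] [ 0.5064  0.8785 -0.9496  2.4269  2.4051  0.8655 -0.5935]
```

Run:
```python
from h import *
s=sensors.get_state(); im=eyes.snapshot('wrist'); s2=sensors.get_state(); im2=eyes.snapshot('wrist'); s3=sensors.get_state(); cv2.imwrite('pics/w3.png',im)
for q in (s,s2,s3): print(q['t'],q['ee_pos'],q['joints'][:3],q['ft_force'])
hsv=cv2.cvtColor(im,cv2.COLOR_BGR2HSV)
red=((hsv[...,0]<8)|(hsv[...,0]>172))&(hsv[...,1]>180)&(hsv[...,2]>170)
red[:, :200]=0; red[:,340:]=0; ys,xs=np.nonzero(red); print('red top',xs.min(),xs.max(),ys.min(),ys.max(),xs.mean(),ys.mean())
im0=cv2.imread('pics/w2.png'); print('diff',np.abs(im.astype(int)-im0).mean(), np.abs(im.astype(int)-im2).mean())
cv2.imwrite('pics/w3c.png',cv2.resize(im[160:310,200:340],None,fx=4,fy=4,interpolation=cv2.INTER_CUBIC))
```

```text
4.025 [0.5762 0.0474 0.1145] [ 0.5064  0.8785 -0.9496] [-0.5206  0.6305 -0.3444]
4.075 [0.5763 0.0472 0.1145] [ 0.5069  0.8785 -0.9497] [-0.0772 -0.0312 -0.6316]
4.125 [0.5764 0.047  0.1145] [ 0.5074  0.8786 -0.9497] [ 0.6779 -0.1432  0.392 ]
red top 251 263 212 237 257.92576419213975 225.70305676855895
diff 8.312260945638021 2.4707489013671875
```

View pics/w3c.png

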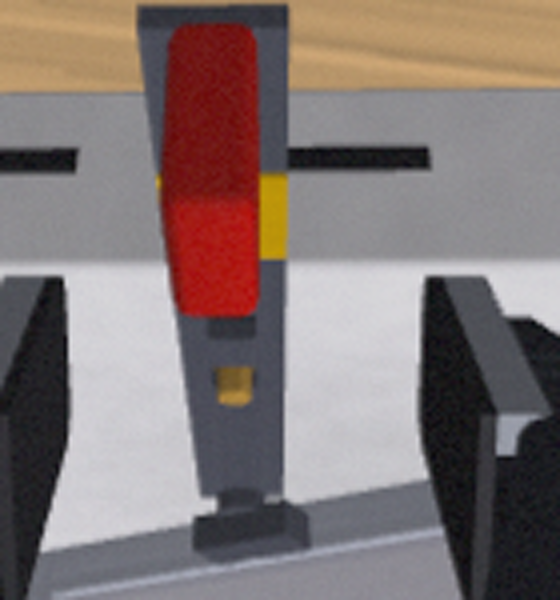

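View pics/w3.png

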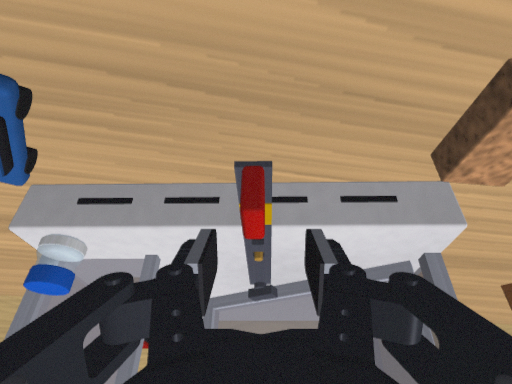

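Run:
```python
from h import *
im=cv2.imread('pics/w3.png')
cv2.imwrite('pics/w3l.png',np.hstack([cv2.resize(im[170:270,0:80],None,fx=4.5,fy=4.5),cv2.resize(im[170:270,420:500],None,fx=4.5,fy=4.5)]))
s=sensors.get_state()
print(s['t'],'pin',ray('wrist',(258.7,259.5),.062,s),'grip',ray('wrist',(254.5,224),.092,s))
```

```text
4.125 pin [0.7121 0.0688 0.062 ] grip [0.5954 0.0461 0.092 ]
```

View pics/w3l.png

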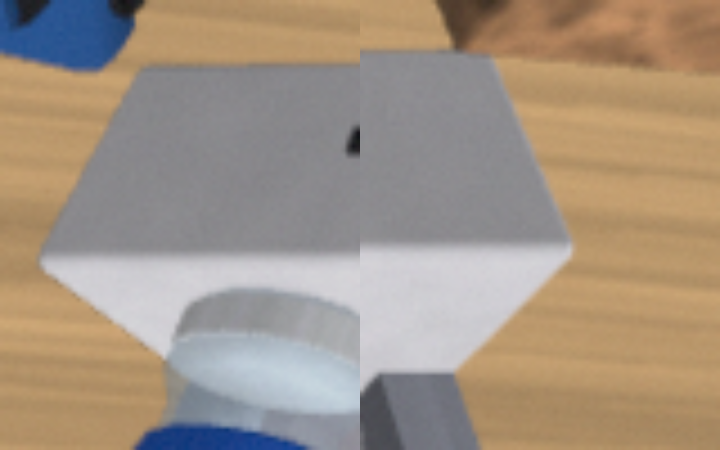

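```bash
cat > fit.py <<'E'
from h import *
from scipy.optimize import least_squares
def fit(s,obs,top=[],side=[],use_pin=True,hole=.079):
    # q: ox,oy,th,phi,psi(bar yaw), cam dp(3) drot(3)
    def pts(q):
        o=q[:2];c,sn=np.cos(q[2]),np.sin(q[2]); W=lambda v:o+np.array([c*v[0]-sn*v[1],sn*v[0]+c*v[1]])
        P=W(pivc(q[3])); d=-np.array([np.cos(q[4]),np.sin(q[4])])
        nrm=np.array([-d[1],d[0]])
        return {'cR':np.r_[W((-.06,.2)),.05],'cL':np.r_[W((-.06,-.2)),.05],'bR':np.r_[W((-.06,.2)),0],'bL':np.r_[W((-.06,-.2)),0],
         'gt':np.r_[P+.19*d,.092],'gn':np.r_[P+.207*d,.092],'gf':np.r_[P+.173*d,.092],'pin':np.r_[P+hole*d,.062],'piv':np.r_[P,.0545],'g':np.r_[P+.19*d,.074],
         'rL':np.r_[W((-.08,.2)),.225],'rR':np.r_[W((-.08,-.2)),.225]}
    def f(q):
        X=pts(q); r=[]
        s2=dict(s); s2['ee_pos']=np.array(s['ee_pos'])+q[5:8]; s2['ee_rot']=Ro.from_rotvec(q[8:11]).as_matrix()@np.array(s['ee_rot'])
        for k,u in obs: r+=list((proj('wrist',X[k],s2)-u)/1.)
        for k,u in top: r+=list((proj('top',X[k])-u)/2.)
        for k,u in side: r+=list((proj('side',X[k])-u)/2.)
        r+=list(q[5:8]/.002)+list(q[8:11]/.006)
        return np.array(r)
    q0=np.r_[.739,.06,.2,.49,.19,np.zeros(6)]
    r=least_squares(f,q0); return r,pts(r.x)
E
python3 - <<'E'
from fit import *
s=sensors.get_state()
obs=[('cL',(9.1,227.3)),('cR',(466.9,225.1)),('bL',(140/4.5,170+67/4.5)),('bR',(420+(490-360)/4.5,170+55/4.5)),('pin',(258.7,259.5)),('gn',(200+210/4,160+199/4)),('gf',(200+222/4,160+315/4))]
top=[('gt',(239.7,173.3))]; side=[('pin',(287.9,195.9))]
r,X=fit(s,obs,top,side); print(r.x,r.cost); print(r.fun)
for k in ('pin','gt','piv','rL','rR'): print(k,X[k],proj('top',X[k]),proj('side',X[k]))
E
```

```text
[ 0.7353  0.0539  0.1928  0.4713  0.1908 -0.0001 -0.0001  0.0011  0.0007
  0.0079 -0.0001] 10.444381616400856
[-1.0167  1.3131  1.1621  1.3362  1.5623 -1.3659 -1.1131 -1.4403 -0.7336
 -1.7421  0.659   0.634  -0.6818  0.5081  0.0014 -0.28   -0.2256 -0.1258
 -0.0491 -0.0544  0.5724  0.1243  1.3223 -0.0244]
pin [0.708  0.0674 0.062 ] [233.4449 143.3897] [287.4488 195.6485]
gt [0.599  0.0464 0.092 ] [239.7028 172.74  ] [268.8991 200.9976]
piv [0.7856 0.0824 0.0545] [228.9723 122.3379] [299.6567 189.0706]
rL [0.6184 0.2349 0.225 ] [174.8622 158.2423] [239.8695 145.6513]
rR [ 0.6951 -0.1577  0.225 ] [304.9757 130.9188] [337.0276 182.4685]
```

```bash
sed -i 's/^TH=.*/TH=.1928; O=np.array([.7353,.0539])/' h.py
python3 - <<'E'
from h import *
p,R=cur(); Q=tool(.191,np.radians(40)); G=np.array([.599,.0464,.082]); x=Q[:,0]
print(w2c([.708,.0674]))
a,b=rows(p,R,interp(p,R,G-.016*x,Q,3),0.0)
rows(a,b,interp(a,b,G+.019*x,Q,4),0.0)
E
```

```text
[-0.0242  0.0185]
[[[-0.002,-0.004,-0.006,8.0,1.0,-2.0,0.0],[-0.002,-0.004,-0.006,7.0,1.0,-1.0,0.0],[-0.002,-0.005,-0.007,8.0,2.0,-2.0,0.0]]]
end [0.5886 0.044  0.0942] [ 0.6313  0.1225 -0.7658]
[[[0.0,0.0,0.0,9.0,0.0,0.0,0.0],[0.0,0.0,0.0,9.0,0.0,0.0,0.0],[0.0,0.0,0.0,8.0,0.0,0.0,0.0],[0.0,0.0,0.0,9.0,0.0,0.0,0.0]]]
end [0.6107 0.0483 0.0674] [ 0.6313  0.1225 -0.7658]
```

```bash
python3 -m pendant '[[[-0.002,-0.004,-0.006,8,1,-2,0],[-0.002,-0.004,-0.006,7,1,-1,0],[-0.002,-0.005,-0.007,8,2,-2,0],[0,0,0,0,0,0,0],[0,0,0,0,0,0,0],[0,0,0,0,0,0,0]]]'
python3 - <<'E'
from h import *
s=sensors.get_state(); im=eyes.snapshot('wrist'); cv2.imwrite('pics/w4.png',im)
print(s['t'],s['ee_pos'],s['ee_rot'],s['joints'])
cv2.imwrite('pics/w4c.png',cv2.resize(im[140:310,180:340],None,fx=3.5,fy=3.5,interpolation=cv2.INTER_CUBIC))
E
```

```text
t: 4.88
ee_pos: [0.5887, 0.0427, 0.0939]
ee_rot: [[0.631, -0.752, -0.188], [0.121, -0.144, 0.982], [-0.766, -0.643, 0.001]]
ft_force: [0.4, 0.5, -1.3]
gripper_width: 0.0423
4.875 [0.5887 0.0427 0.0939] [[ 0.6314 -0.7523 -0.1881]
 [ 0.1214 -0.1438  0.9821]
 [-0.7659 -0.6429  0.0005]] [ 0.5237  0.9518 -0.9362  2.4128  2.4836  0.9026 -0.5886]
```

View pics/w4c.png

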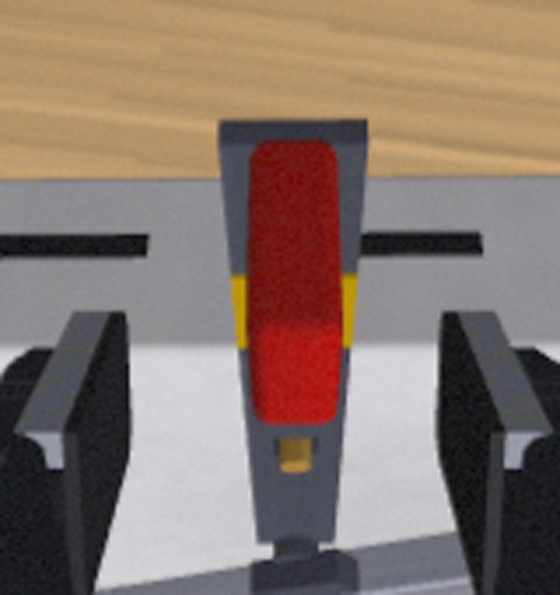

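```bash
python3 -m pendant '[[[0,0,0,9,0,1,0],[0,0,0,9,0,0,0],[0,0,0,8,0,0,0],[0,0,0,9,0,0,0],[0,0,0,0,0,0,0],[0,0,0,0,0,0,0]]]' 25
python3 - <<'E'
from h import *
s=sensors.get_state(); im=eyes.snapshot('wrist'); cv2.imwrite('pics/w5.png',im)
print(s['t'],s['ee_pos'],s['ee_rot'])
cv2.imwrite('pics/w5c.png',cv2.resize(im[140:310,180:340],None,fx=3.5,fy=3.5,interpolation=cv2.INTER_CUBIC))
E
```

```text
t: 5.68
ee_pos: [0.6104, 0.048, 0.0668]
ee_rot: [[0.631, -0.753, -0.188], [0.121, -0.144, 0.982], [-0.766, -0.643, 0.001]]
ft_force: [0.5, 0.2, -0.5]
gripper_width: 0.0428
5.675 [0.6104 0.048  0.0668] [[ 0.6309 -0.7527 -0.1881]
 [ 0.1215 -0.1437  0.9821]
 [-0.7663 -0.6425  0.0008]]
```

View pics/w5c.png

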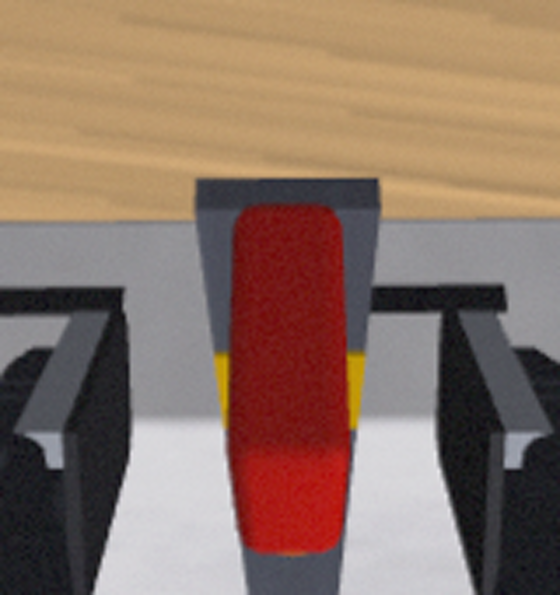

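```bash
python3 -m pendant '[[[0,0,0,-2,0,0,0.3],[0,0,0,0,0,0,0.5],[0,0,0,0,0,0,0.6],[0,0,0,0,0,0,0.7],[0,0,0,0,0,0,0.8]]]' 25
```

```text
t: 6.35
ee_pos: [0.6091, 0.0484, 0.0685]
ee_rot: [[0.631, -0.752, -0.19], [0.123, -0.144, 0.982], [-0.766, -0.643, 0.001]]
ft_force: [-0.7, 1.2, 0.0]
gripper_width: 0.0136
```

```bash
python3 - <<'E'
from h import *
# poses recorded
s4={'ee_pos':np.array([.5887,.0427,.0939]),'ee_rot':np.array([[.6314,-.7523,-.1881],[.1214,-.1438,.9821],[-.7659,-.6429,.0005]])}
s5={'ee_pos':np.array([.6104,.048,.0668]),'ee_rot':np.array([[.6309,-.7527,-.1881],[.1215,-.1437,.9821],[-.7663,-.6425,.0008]])}
P=c2w(pivc(.4713)); d=np.array([np.cos(.191),np.sin(.191)])
f=lambda c:(180+c[0]/3.5,140+c[1]/3.5)
r=lambda s,c,z: -(ray('wrist',f(c),z,s)[:2]-P)@d
for n,s,c,z in [('4 near',s4,(295,322),.092),('4 far',s4,(295,424),.092),('4 plate near',s4,(239,275),.0575),('4 plate nearR',s4,(350,275),.0575),('4 plate far',s4,(240,348),.0575),('4 far R',s4,(349,348),.0575),('4 pin top',s4,(296,466),.062),('4 grip base near',s4,(295,140),.057),('4 hole far edge?',s4,(296,438),.057),
 ('5 near',s5,(290,440),.092),('5 far',s5,(290,552),.092),('5 plate near',s5,(218,353),.0575),('5 plate far',s5,(225,429),.0575),('5 bar end',s5,(288,207),.057),('5 bar end bottom',s5,(288,180),.052)]:
    print(n,r(s,c,z))
E
cat pics/x 2>/dev/null; python3 -c "
import cv2
im=cv2.imread('pics/w4.png'); cv2.imwrite('pics/w4d.png',cv2.resize(im[200:290,230:300],None,fx=8,fy=6.5,interpolation=cv2.INTER_CUBIC))
im=cv2.imread('pics/top0.png'); a=cv2.resize(im[135:185,215:265],None,fx=8,fy=8,interpolation=cv2.INTER_CUBIC)
im=cv2.imread('pics/side0.png'); b=cv2.resize(im[180:230,255:305],None,fx=8,fy=8,interpolation=cv2.INTER_CUBIC)
import numpy as np; cv2.imwrite('pics/ts.png',np.hstack([a,b]))"
```

```text
4 near 0.21068291388968444
4 far 0.1752547168334635
4 plate near 0.16341848016422397
4 plate nearR 0.16331995199014235
4 plate far 0.13260526630085756
4 far R 0.13248466335148978
4 pin top 0.07514435347652523
4 grip base near 0.20503081119053315
4 hole far edge? 0.08113337522403917
5 near 0.21462436049528402
5 far 0.17598845998994733
5 plate near 0.16374503315464714
5 plate far 0.1327781115242334
5 bar end 0.20462581278111092
5 bar end bottom 0.20345882541610164
```

View pics/ts.png

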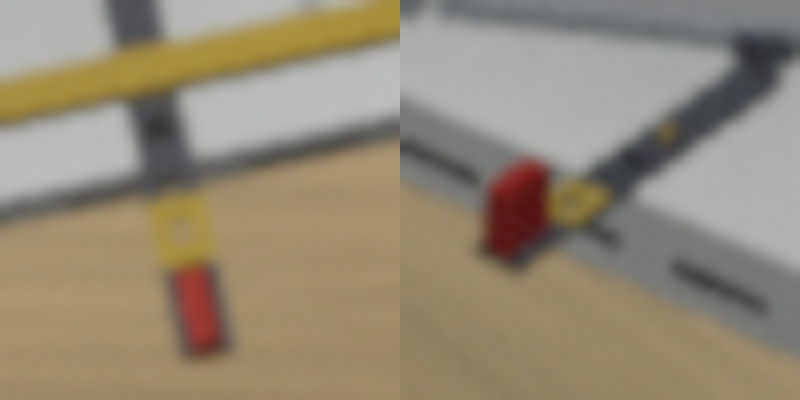

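View pics/w4d.png

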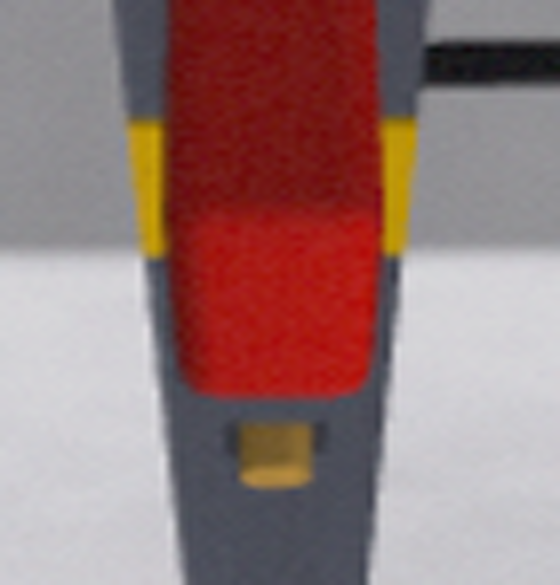

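Run:
```python
from h import *
P=c2w(pivc(.4713)); d=np.array([np.cos(.191),np.sin(.191)])
T=lambda c,z:-(ray('top',(c[0]/8+215,c[1]/8+135),z)[:2]-P)@d
S=lambda c,z:-(ray('side',(c[0]/8+255,c[1]/8+180),z)[:2]-P)@d
print('top: plate far',T((175,190),.0575),'near',T((187,268),.0575),'hole',T((181,230),.0575),'2nd hole',T((160,127),.0545),'grip near end',T((207,350),.092),'bar end',T((208,356),.057),'sill')
print('side hole',S((173,203),.0575),'hole129?',S((238,158),.057),'pin',S((266,132),.062),'grip top',S((118,167),.092))
```

```text
top: plate far 0.1328874413931139 near 0.16709451856614743 hole 0.15044939456002607 2nd hole 0.10375841713276125 grip near end 0.21055387885590612 bar end 0.20592316121149193 sill
side hole 0.151231609935025 hole129? 0.1015637945828534 pin 0.08185176931531957 grip top 0.18745782511689058
```

```bash
cat >> h.py <<'E'
F0=.4713; PSI0=.191
def S(f,psi,l):
    return np.r_[c2w(pivc(f)),.0545], Ro.from_euler('z',psi).as_matrix()@Ro.from_euler('y',l).as_matrix()
import json
def saveT():
    p,R=cur(); P,Q=S(F0,PSI0,0); json.dump([(Q.T@(p-P)).tolist(),(Q.T@R).tolist()],open('T.json','w'))
def pose(f,psi,l):
    t,r=json.load(open('T.json')); P,Q=S(f,psi,l); return P+Q@np.array(t),Q@np.array(r)
def est(p,R):
    "stay lift and bar yaw and pivot implied by tool pose"
    t,r=json.load(open('T.json')); Q=R@np.array(r).T; P=p-Q@np.array(t)
    return P, np.arctan2(Q[1,0],Q[0,0]), -np.arcsin(Q[2,0])
E
python3 - <<'E'
from h import *
saveT(); p,R=cur(); print(sensors.get_state()['t'])
rows(p,R,[pose(F0,PSI0,.2*k/8) for k in range(1,9)],0.9)
PIN=np.array([.708,.0674])
from scipy.optimize import brentq
for h in (.149,.1505,.154):
    f=brentq(lambda f:np.linalg.norm(c2w(pivc(f))-PIN)-h,.5,1.2); v=c2w(pivc(f))-PIN; print(h,f,np.arctan2(v[1],v[0]))
E
```

```text
6.35
[[[0.0,0.0,0.025,-3.0,-3.0,0.0,0.9],[0.0,0.0,0.025,-3.0,-3.0,0.0,0.9],[0.0,0.0,0.025,-4.0,-4.0,0.0,0.9],[0.0,0.0,0.025,-3.0,-3.0,0.0,0.9],[0.0,0.0,0.025,-3.0,-3.0,0.0,0.9],[0.0,0.0,0.025,-3.0,-3.0,0.0,0.9],[0.0,0.0,0.025,-3.0,-3.0,0.0,0.9],[0.0,0.0,0.025,-3.0,-4.0,0.0,0.9]]]
end [0.6159 0.0497 0.1037] [ 0.4688  0.0917 -0.8785]
0.149 0.9512766227780657 0.48088247630925557
0.1505 0.9621306835201883 0.48690386891473236
0.154 0.9875817080274126 0.5009777859752486
```

```bash
python3 -m pendant '[[[0,0,0,0,0,0,0.9],[0,0,0.025,-3,-3,0,0.9],[0,0,0.025,-3,-3,0,0.9],[0,0,0.025,-4,-4,0,0.9],[0,0,0.025,-3,-3,0,0.9]]]' 40;  python3 -m pendant '[[[0,0,0.025,-3,-3,0,0.9],[0,0,0.025,-3,-3,0,0.9],[0,0,0.025,-3,-3,0,0.9],[0,0,0.025,-3,-4,0,0.9],[0,0,0,0,0,0,0.9],[0,0,0,0,0,0,0.9]]]'
python3 - <<'E'
from h import *
s=sensors.get_state(); im=eyes.snapshot('wrist'); cv2.imwrite('pics/w6.png',im); im2=eyes.snapshot('side'); cv2.imwrite('pics/s6.png',cv2.resize(im2[120:270,200:400],None,fx=3.8,fy=3.8,interpolation=cv2.INTER_CUBIC))
print(s['t'],s['ee_pos'],est(*cur()),s['joints'])
E
```

```text
t: 6.98
ee_pos: [0.6109, 0.0487, 0.0864]
ee_rot: [[0.551, -0.813, -0.189], [0.108, -0.156, 0.982], [-0.828, -0.561, 0.002]]
ft_force: [-1.0, 1.1, -2.4]
gripper_width: 0.0129
t: 7.72
ee_pos: [0.6156, 0.0496, 0.1033]
ee_rot: [[0.469, -0.863, -0.19], [0.091, -0.166, 0.982], [-0.879, -0.477, 0.001]]
ft_force: [-1.5, 3.3, -1.2]
gripper_width: 0.0128
7.725 [0.6156 0.0496 0.1033] (array([0.7858, 0.0823, 0.0537]), np.float64(0.1910412828538085), np.float64(0.20055871727962557)) [ 0.3772  0.7657 -0.7187  2.1814  2.0252  0.4586 -0.255 ]
```

View pics/w6.png

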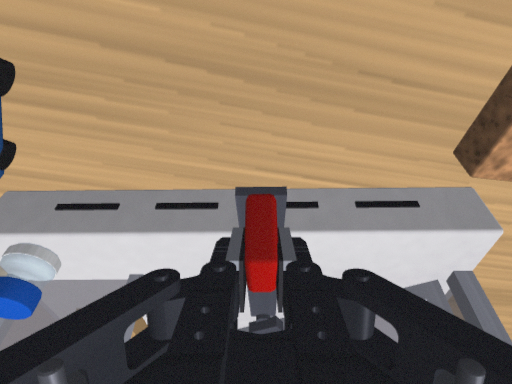

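View pics/s6.png

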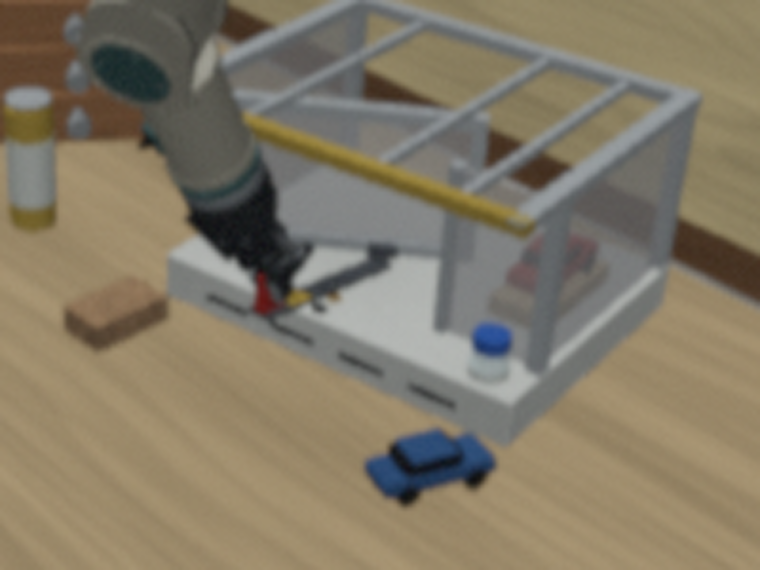

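```bash
cat >> h.py <<'E'
def poses(f,psi,l,slip):
    p,R=pose(f,psi,l); g=p-.019*R[:,0]; Rn=R@Ro.from_euler('z',-slip).as_matrix(); return g+.019*Rn[:,0],Rn
def ests(p,R,slip):
    g=p-.019*R[:,0]; Rn=R@Ro.from_euler('z',slip).as_matrix(); return est(g+.019*Rn[:,0],Rn)
E
python3 - <<'E'
from h import *
f=lambda c,z:ray('side',(200+c[0]/3.8,120+c[1]/3.8),z)
print('pin',f((335,295),.058),'plug',f((318,305),.0515))
p,R=cur()
N=18; L=[]
for k in range(1,N+1):
    u=k/N; L.append(poses(F0+(.962-F0)*u,PSI0+(.487-PSI0)*u,.2-.09*max(0,(u-.4)/.6),.09*u))
a,b=rows(p,R,L[:9],.9); rows(a,b,L[9:],.9)
E
```

```text
pin [0.7053 0.0604 0.058 ] plug [0.6875 0.0646 0.0515]
[[[-0.015,-0.008,-0.006,1.0,-4.0,-1.0,0.9],[-0.014,-0.008,-0.005,2.0,-4.0,-1.0,0.9],[-0.014,-0.008,-0.004,2.0,-3.0,-2.0,0.9],[-0.015,-0.008,-0.005,2.0,-4.0,-1.0,0.9],[-0.014,-0.008,-0.005,2.0,-3.0,-1.0,0.9],[-0.014,-0.008,-0.005,2.0,-4.0,-1.0,0.9],[-0.014,-0.008,-0.005,2.0,-4.0,-1.0,0.9],[-0.014,-0.009,-0.012,3.0,-2.0,-1.0,0.9],[-0.014,-0.009,-0.013,3.0,-3.0,-1.0,0.9]]]
end [0.6533 0.049  0.1021] [ 0.4987  0.1771 -0.8485]
[[[-0.014,-0.008,-0.014,3.0,-2.0,-1.0,0.9],[-0.014,-0.009,-0.013,3.0,-2.0,-1.0,0.9],[-0.014,-0.01,-0.013,4.0,-3.0,0.0,0.9],[-0.013,-0.009,-0.014,3.0,-2.0,-1.0,0.9],[-0.014,-0.009,-0.013,3.0,-2.0,-1.0,0.9],[-0.013,-0.01,-0.013,3.0,-2.0,-1.0,0.9],[-0.013,-0.01,-0.014,4.0,-2.0,0.0,0.9],[-0.013,-0.01,-0.013,3.0,-2.0,-1.0,0.9],[-0.013,-0.01,-0.013,3.0,-2.0,-1.0,0.9]]]
end [0.6856 0.0552 0.0892] [ 0.554   0.2938 -0.7789]
```

```bash
python3 -m pendant '[[[-0.015,-0.008,-0.006,1,-4,-1,0.9],[-0.014,-0.008,-0.005,2,-4,-1,0.9],[-0.014,-0.008,-0.004,2,-3,-2,0.9],[-0.015,-0.008,-0.005,2,-4,-1,0.9],[-0.014,-0.008,-0.005,2,-3,-1,0.9],[-0.014,-0.008,-0.005,2,-4,-1,0.9],[-0.014,-0.008,-0.005,2,-4,-1,0.9],[-0.014,-0.009,-0.012,3,-2,-1,0.9],[-0.014,-0.009,-0.013,3,-3,-1,0.9],[0,0,0,0,0,0,0.9]]]'
python3 - <<'E'
from h import *
s=sensors.get_state();im2=eyes.snapshot('side'); cv2.imwrite('pics/s7.png',cv2.resize(im2[120:270,200:400],None,fx=3.8,fy=3.8,interpolation=cv2.INTER_CUBIC))
print(s['t'],ests(*cur(),.045),s['ft_torque'],s['joints'])
E
```

```text
t: 9.07
ee_pos: [0.6537, 0.0484, 0.102]
ee_rot: [[0.499, -0.801, -0.331], [0.177, -0.28, 0.944], [-0.848, -0.529, 0.002]]
ft_force: [-3.2, 4.0, -3.4]
gripper_width: 0.0131
9.075 (array([0.8174, 0.1059, 0.055 ]), np.float64(0.3378028712974583), np.float64(0.18502453528487725)) [0.2629 1.8163 1.2005] [ 0.4471  0.8158 -0.7307  2.114   2.1554  0.3729 -0.1516]
```

View pics/s7.png

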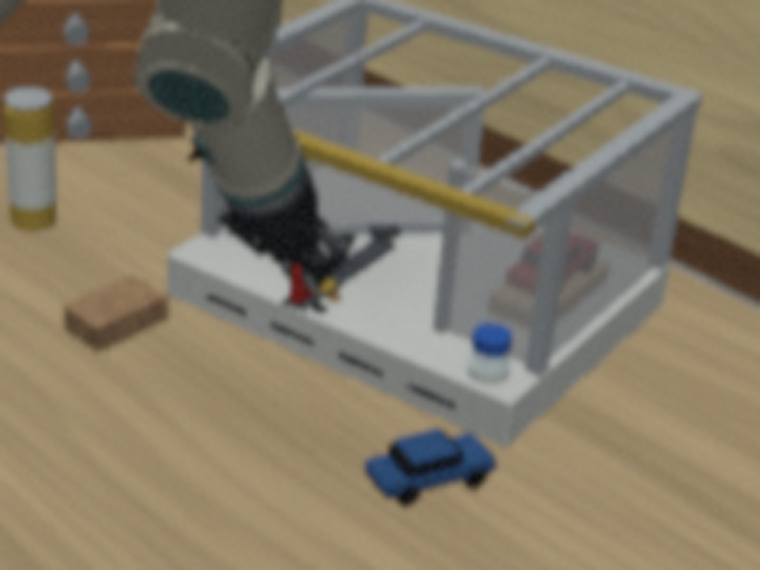

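```bash
python3 -m pendant '[[[-0.014,-0.008,-0.014,3,-2,-1,0.9],[-0.014,-0.009,-0.013,3,-2,-1,0.9],[-0.014,-0.01,-0.013,4,-3,0,0.9],[-0.013,-0.009,-0.014,3,-2,-1,0.9],[-0.014,-0.009,-0.013,3,-2,-1,0.9],[-0.013,-0.01,-0.013,3,-2,-1,0.9],[-0.013,-0.01,-0.014,4,-2,0,0.9],[-0.013,-0.01,-0.013,3,-2,-1,0.9],[-0.013,-0.01,-0.013,3,-2,-1,0.9],[0,0,0,0,0,0,0.9],[0,0,0,0,0,0,0.9]]]'
python3 - <<'E'
from h import *
s=sensors.get_state();im2=eyes.snapshot('side'); cv2.imwrite('pics/s8r.png',im2); cv2.imwrite('pics/s8.png',cv2.resize(im2[155:235,240:340],None,fx=7.5,fy=7.4,interpolation=cv2.INTER_CUBIC))
im=eyes.snapshot('wrist');cv2.imwrite('pics/w8.png',im)
im=eyes.snapshot('top');cv2.imwrite('pics/t8.png',cv2.resize(im[90:190,180:310],None,fx=6,fy=6,interpolation=cv2.INTER_CUBIC))
print(s['t'],ests(*cur(),.09),s['ft_torque'],s['joints'])
E
```

```text
t: 10.5
ee_pos: [0.6855, 0.0541, 0.0889]
ee_rot: [[0.554, -0.69, -0.466], [0.292, -0.363, 0.885], [-0.78, -0.626, 0.001]]
ft_force: [-5.5, 2.0, -3.4]
gripper_width: 0.0133
10.5 (array([0.8409, 0.1361, 0.0541]), np.float64(0.48527985121274164), np.float64(0.11125557450158678)) [-0.2623  2.2745  1.4699] [ 0.5817  0.9582 -0.8561  2.0818  2.419   0.3934 -0.1216]
```

View pics/s8.png

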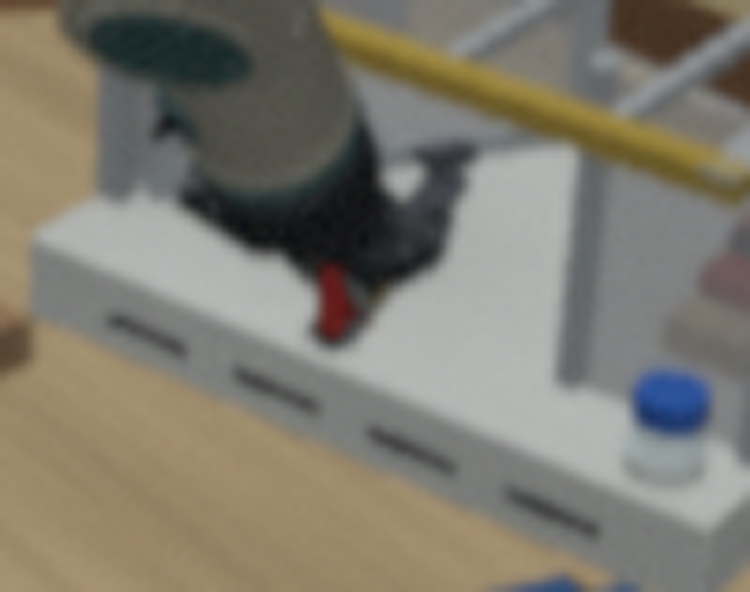

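View pics/w8.png

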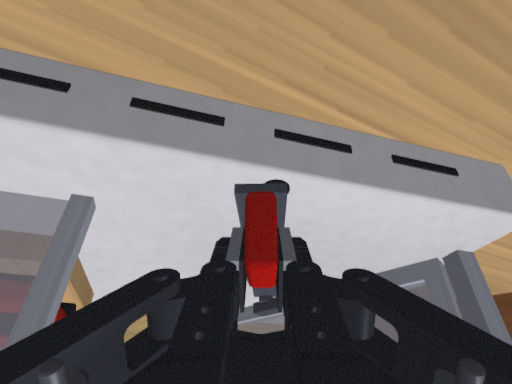

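View pics/t8.png

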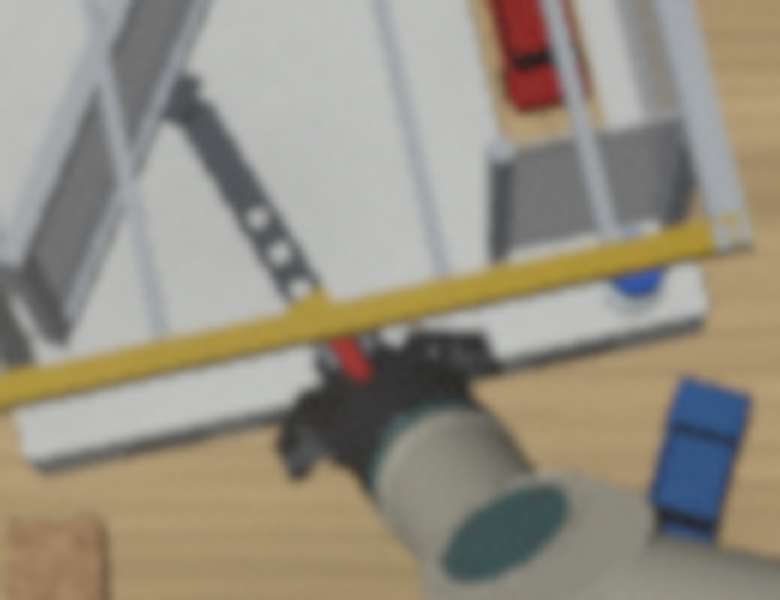

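```bash
python3 - <<'E'
from h import *
s=sensors.get_state(); print(s['t'],s['ee_pos'])
pl=ray('wrist',(277,187),.0515,s); print('plug',pl,w2c(pl), 'sill edge pts',w2c(ray('wrist',(300,177),.05,s)),w2c(ray('wrist',(100,137),.05,s)))
T=lambda c,z:ray('top',(c[0]/6+180,c[1]/6+90),z)
P,psi,l=ests(*cur(),.09)
for c in [(258,217),(283,265),(300,292)]:
    for z in (.065,): 
        X=T(c,z); print(X,np.linalg.norm(X[:2]-P[:2]))
d=-np.array([np.cos(psi),np.sin(psi)])
for r in (.079,.104,.129,.15): print(r, proj('top',np.r_[P[:2]+d*r*np.cos(l),.0545+r*np.sin(l)])@np.eye(2)*6-np.array([1080,540]))
E
python3 -c "
import cv2
im=cv2.imread('pics/w8.png'); cv2.imwrite('pics/w8c.png',cv2.resize(im[150:340,190:330],None,fx=4,fy=3.1,interpolation=cv2.INTER_CUBIC))"
```

```text
10.65 [0.6854 0.0542 0.089 ]
plug [0.6831 0.0635 0.0515] [-0.0494  0.0194] sill edge pts [-0.0599  0.0293] [-0.0609 -0.0739]
[0.7688 0.1023 0.065 ] 0.07967199340278315
[0.7401 0.0883 0.065 ] 0.1115866414065632
[0.724  0.0788 0.065 ] 0.13020207029484107
0.079 [263.2262 213.2856]
0.104 [283.5337 248.4404]
0.129 [304.0205 283.9055]
0.15 [321.3697 313.939 ]
```

View pics/w8c.png

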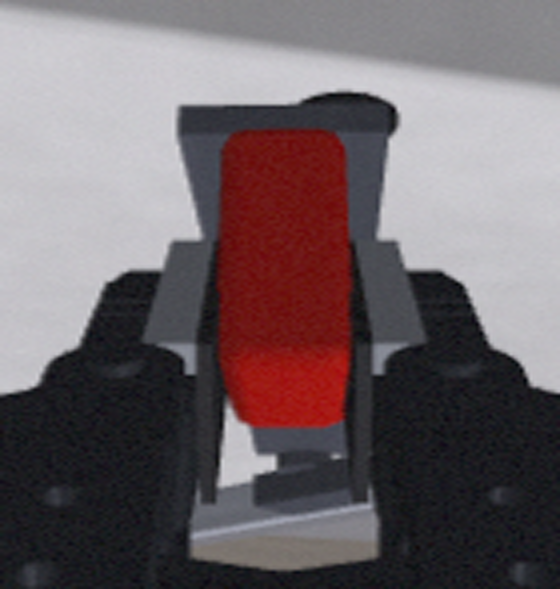

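Run:
```python
from h import *
PIN=c2w([-.0243,.0188]); P,psi,l=ests(*cur(),.09); d=np.array([np.cos(psi),np.sin(psi)]); n=np.array([-d[1],d[0]])
v=P[:2]-PIN; print(PIN,'along',v@d,'lat',v@n,psi,l,'phi by pivot', )
from scipy.optimize import brentq
f=brentq(lambda f:np.linalg.norm(c2w(pivc(f))-PIN)-.1505,.5,1.2); w=c2w(pivc(f))-PIN; ps=np.arctan2(w[1],w[0]); print(f,ps,c2w(pivc(f)))
p,R=cur()
print(PIN, f, ps)
rows(p,R,[poses(f,ps,.11-.03*k/3,.09) for k in range(1,4)],.9,sh=1)
p,R=poses(f,ps,.08,.09)
rows(p,R,[poses(f,ps,.08-.08*k/16,.09) for k in range(1,17)],.9,sh=1)
```

```text
[0.7078 0.0677] along 0.14961946026616837 lat -0.0016116496428008307 0.48527985121274164 0.11125557450158678 phi by pivot
0.9621569366130347 0.48471006375160103 [0.841  0.1378]
[0.7078 0.0677] 0.9621569366130347 0.48471006375160103
[[[0.001,0.0,-0.011,1.6,0.6,1.6,0.9],[0.0,0.0,-0.01,1.1,1.4,0.0,0.9],[0.0,0.0,-0.01,1.2,1.3,0.0,0.9]]]
end [0.6846 0.0556 0.0839] [ 0.575   0.3033 -0.7598]
[[[0.0,0.0,-0.005,0.6,0.7,0.0,0.9],[0.0,0.0,-0.005,0.6,0.7,0.0,0.9],[0.0,0.0,-0.005,0.5,0.7,0.0,0.9],[0.0,0.0,-0.005,0.6,0.6,0.0,0.9],[0.0,0.0,-0.005,0.6,0.7,0.0,0.9],[0.0,0.0,-0.005,0.6,0.7,0.0,0.9],[0.0,0.0,-0.005,0.5,0.7,0.0,0.9],[0.0,0.0,-0.005,0.6,0.7,0.0,0.9],[0.0,0.0,-0.005,0.6,0.7,0.0,0.9],[0.0,0.0,-0.005,0.6,0.6,0.0,0.9],[0.0,0.0,-0.005,0.6,0.7,0.0,0.9],[0.0,0.0,-0.005,0.5,0.7,0.0,0.9],[0.0,0.0,-0.005,0.6,0.7,0.0,0.9],[0.0,0.0,-0.005,0.6,0.7,0.0,0.9],[0.0,0.0,-0.005,0.6,0.7,0.0,0.9],[0.0,0.0,-0.005,0.5,0.7,0.0,0.9]]]
end [0.6829 0.0547 0.0696] [ 0.627   0.3309 -0.7052]
```

```bash
python3 -m pendant '[[[0,0,-0.01,1.6,0.6,1.5,0.9],[0,0,-0.01,1.1,1.4,0,0.9],[0,0,-0.01,1.2,1.3,0,0.9],[0,0,0,0,0,0,0.9]]]'
python3 -m pendant '[[[0,0,-0.005,0.6,0.7,0,0.9],[0,0,-0.005,0.6,0.7,0,0.9],[0,0,0,0,0,0,0.9],[0,0,0,0,0,0,0.9]]]'
python3 -c "
from h import *
P,psi,l=ests(*cur(),.09); PIN=c2w([-.0243,.0188]); d=np.array([np.cos(psi),np.sin(psi)]); n=np.array([-d[1],d[0]]);v=P[:2]-PIN
print(P,psi,l,v@d,v@n)"
```

```text
t: 11.15
ee_pos: [0.685, 0.0554, 0.0839]
ee_rot: [[0.575, -0.673, -0.466], [0.303, -0.354, 0.885], [-0.76, -0.65, 0.001]]
ft_force: [-5.2, 2.5, -2.0]
gripper_width: 0.0129
t: 11.65
ee_pos: [0.6849, 0.0554, 0.0825]
ee_rot: [[0.582, -0.667, -0.466], [0.306, -0.351, 0.885], [-0.754, -0.657, 0.0]]
ft_force: [-4.6, 2.0, -3.4]
gripper_width: 0.0133
[0.8416 0.1378 0.0548] 0.484843210727718 0.07064988238221487 0.15097533452012254 -0.00031035196046893973
```

Continue gently, watching for contact around lift 0.065.

```bash
python3 -m pendant '[[[0,0,-0.005,0.6,0.7,0,0.9],[0,0,0,0,0,0,0.9]]]'
python3 -m pendant '[[[0,0,-0.005,0.5,0.7,0,0.9],[0,0,0,0,0,0,0.9]]]'
python3 -m pendant '[[[0,0,-0.005,0.6,0.6,0,0.9],[0,0,0,0,0,0,0.9]]]'
python3 -c "
from h import *
P,psi,l=ests(*cur(),.09); PIN=c2w([-.0243,.0188]); d=np.array([np.cos(psi),np.sin(psi)]); n=np.array([-d[1],d[0]]);v=P[:2]-PIN
print(P,psi,l,v@d,v@n)"
```

```text
t: 11.9
ee_pos: [0.6848, 0.0554, 0.0815]
ee_rot: [[0.585, -0.664, -0.466], [0.308, -0.349, 0.885], [-0.75, -0.661, 0.0]]
ft_force: [-5.0, 3.1, -2.8]
gripper_width: 0.0131
t: 12.15
ee_pos: [0.6847, 0.0554, 0.0807]
ee_rot: [[0.588, -0.661, -0.466], [0.31, -0.348, 0.885], [-0.747, -0.665, 0.0]]
ft_force: [-3.5, 1.6, -2.4]
gripper_width: 0.0132
t: 12.4
ee_pos: [0.6846, 0.0553, 0.0799]
ee_rot: [[0.592, -0.658, -0.466], [0.312, -0.346, 0.885], [-0.744, -0.669, 0.0]]
ft_force: [-5.9, 2.5, -1.8]
gripper_width: 0.0133
[0.8417 0.1379 0.0549] 0.48487581320140977 0.0555814273832785 0.15110513342151324 -0.0002510913737339381
```

```bash
python3 -m pendant '[[[0,0,-0.005,0.6,0.7,0,0.9],[0,0,0,0,0,0,0.9]]]'
python3 -m pendant '[[[0,0,-0.005,0.6,0.7,0,0.9],[0,0,0,0,0,0,0.9]]]'
python3 -c "
from h import *
P,psi,l=ests(*cur(),.09); PIN=c2w([-.0243,.0188]); d=np.array([np.cos(psi),np.sin(psi)]); n=np.array([-d[1],d[0]]);v=P[:2]-PIN
print(P,psi,l,v@d,v@n)
im=eyes.snapshot('side'); cv2.imwrite('pics/s9.png',cv2.resize(im[155:235,240:340],None,fx=7.5,fy=7.4,interpolation=cv2.INTER_CUBIC))
im=eyes.snapshot('top');cv2.imwrite('pics/t9.png',cv2.resize(im[90:190,180:310],None,fx=6,fy=6,interpolation=cv2.INTER_CUBIC))
"
```

```text
t: 12.65
ee_pos: [0.6846, 0.0553, 0.079]
ee_rot: [[0.595, -0.655, -0.466], [0.313, -0.345, 0.885], [-0.74, -0.672, 0.0]]
ft_force: [-4.9, 1.5, -3.2]
gripper_width: 0.013
t: 12.9
ee_pos: [0.6845, 0.0552, 0.0781]
ee_rot: [[0.598, -0.652, -0.466], [0.315, -0.343, 0.885], [-0.737, -0.676, 0.0]]
ft_force: [-5.4, 2.4, -2.7]
gripper_width: 0.0131
[0.8417 0.1379 0.0549] 0.48489984666517244 0.0454991686868073 0.15119781040626487 -0.0002560364004744317
```

View pics/s9.png

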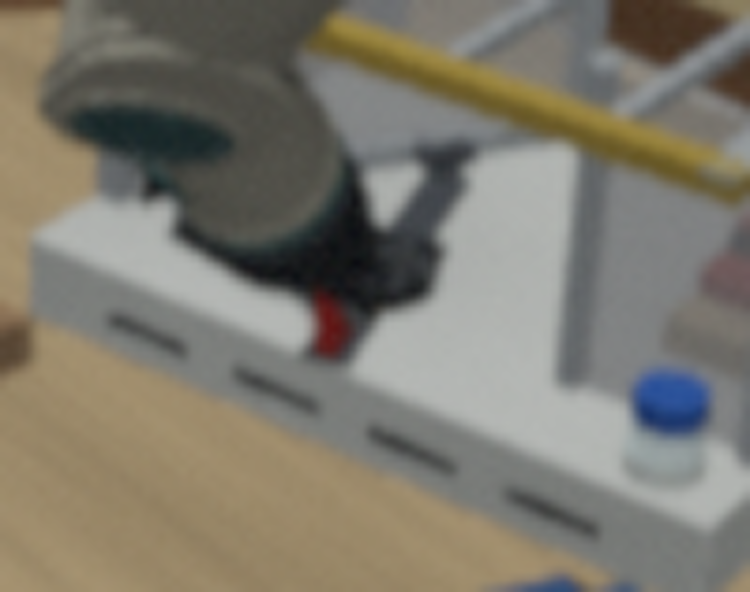

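```bash
python3 -m pendant '[[[0,0,-0.005,0.5,0.7,0,0.9],[0,0,0,0,0,0,0.9]]]'
python3 -m pendant '[[[0,0,-0.005,0.6,0.7,0,0.9],[0,0,0,0,0,0,0.9]]]'
python3 -m pendant '[[[0,0,-0.005,0.6,0.7,0,0.9],[0,0,0,0,0,0,0.9]]]'
python3 -m pendant '[[[0,0,-0.005,0.6,0.6,0,0.9],[0,0,0,0,0,0,0.9]]]'
```

```text
t: 13.25
ee_pos: [0.6844, 0.0552, 0.0773]
ee_rot: [[0.602, -0.649, -0.466], [0.317, -0.342, 0.885], [-0.733, -0.68, 0.0]]
ft_force: [-4.8, 3.1, -3.2]
gripper_width: 0.013
t: 13.5
ee_pos: [0.6844, 0.0552, 0.0766]
ee_rot: [[0.605, -0.646, -0.466], [0.319, -0.34, 0.885], [-0.73, -0.684, 0.0]]
ft_force: [-5.3, 2.0, -1.9]
gripper_width: 0.013
t: 13.75
ee_pos: [0.6844, 0.0552, 0.0757]
ee_rot: [[0.608, -0.643, -0.466], [0.32, -0.338, 0.885], [-0.726, -0.688, 0.0]]
ft_force: [-4.5, 1.6, -3.9]
gripper_width: 0.0133
t: 14.0
ee_pos: [0.6844, 0.0551, 0.0748]
ee_rot: [[0.611, -0.64, -0.466], [0.322, -0.337, 0.885], [-0.723, -0.691, 0.0]]
ft_force: [-4.3, 0.8, -2.6]
gripper_width: 0.0128
```

```bash
python3 -m pendant '[[[0,0,-0.005,0.6,0.7,0,0.9],[0,0,0,0,0,0,0.9]]]'
python3 -m pendant '[[[0,0,-0.005,0.5,0.7,0,0.9],[0,0,0,0,0,0,0.9]]]'
python3 -m pendant '[[[0,0,-0.005,0.6,0.7,0,0.9],[0,0,0,0,0,0,0.9]]]'
python3 -m pendant '[[[0,0,-0.005,0.6,0.7,0,0.9],[0,0,0,0,0,0,0.9]]]'
python3 -m pendant '[[[0,0,-0.005,0.6,0.7,0,0.9],[0,0,0,0,0,0,0.9],[0,0,0,0,0,0,0.9]]]'
python3 -c "
from h import *
P,psi,l=ests(*cur(),.09); PIN=c2w([-.0243,.0188]); d=np.array([np.cos(psi),np.sin(psi)]); n=np.array([-d[1],d[0]]);v=P[:2]-PIN
p,R=cur();print(P,psi,l,v@d,v@n,p[2]-.019*R[2,0],sensors.get_state()['joints'])"
```

```text
t: 14.25
ee_pos: [0.6843, 0.0551, 0.0739]
ee_rot: [[0.615, -0.636, -0.466], [0.324, -0.335, 0.885], [-0.719, -0.695, -0.0]]
ft_force: [-5.2, 2.5, -2.7]
gripper_width: 0.0135
t: 14.5
ee_pos: [0.6842, 0.055, 0.073]
ee_rot: [[0.618, -0.633, -0.466], [0.325, -0.333, 0.885], [-0.716, -0.698, -0.0]]
ft_force: [-4.1, 1.5, -2.3]
gripper_width: 0.0132
t: 14.75
ee_pos: [0.6841, 0.055, 0.0721]
ee_rot: [[0.621, -0.63, -0.466], [0.327, -0.332, 0.885], [-0.712, -0.702, -0.0]]
ft_force: [-4.6, 2.1, -1.6]
gripper_width: 0.0134
t: 15.0
ee_pos: [0.684, 0.055, 0.0713]
ee_rot: [[0.624, -0.627, -0.466], [0.329, -0.33, 0.885], [-0.709, -0.706, -0.0]]
ft_force: [-4.5, 1.5, -1.4]
gripper_width: 0.013
t: 15.38
ee_pos: [0.684, 0.055, 0.0705]
ee_rot: [[0.627, -0.624, -0.466], [0.33, -0.329, 0.885], [-0.705, -0.709, -0.0]]
ft_force: [-4.1, 1.9, -1.6]
gripper_width: 0.0135
[0.842  0.1381 0.0554] 0.48510381043738193 -0.000203895663415139 0.15149419245733853 -0.00023844335049888336 0.08389640244198131 [ 0.6844  1.1217 -0.986   2.1489  2.6279  0.5811 -0.1658]
```

```bash
python3 -m pendant '[[[0,0,-0.004,0.5,0.6,0,0.9],[0,0,0,0,0,0,0.9]]]'
python3 -c "
from h import *
im=eyes.snapshot('side'); cv2.imwrite('pics/s10.png',cv2.resize(im[155:235,240:340],None,fx=7.5,fy=7.4,interpolation=cv2.INTER_CUBIC))
im=eyes.snapshot('wrist');cv2.imwrite('pics/w10.png',im)"
```

```text
t: 15.62
ee_pos: [0.6839, 0.0551, 0.0698]
ee_rot: [[0.63, -0.621, -0.466], [0.332, -0.327, 0.885], [-0.702, -0.712, -0.0]]
ft_force: [-4.4, 1.9, -1.3]
gripper_width: 0.0135
```

View pics/s10.png

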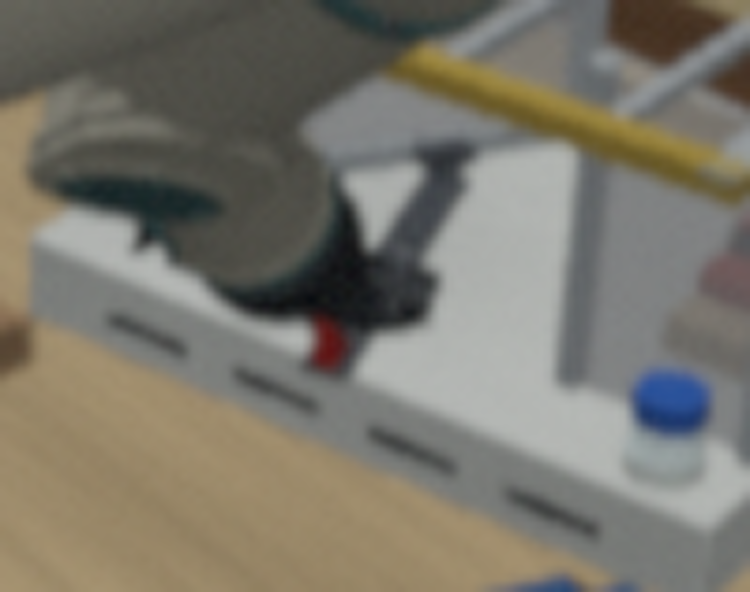

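View pics/w10.png

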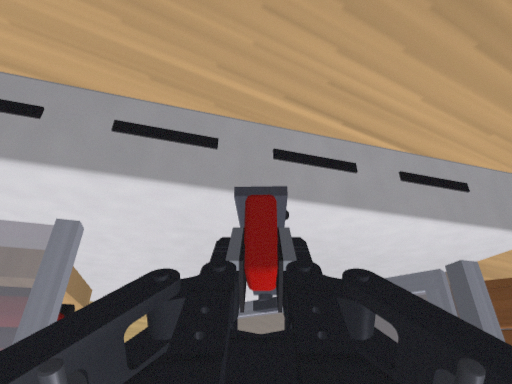

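```bash
python3 -m pendant '[[[0,0,0,0,0,0,0.7],[0,0,0,0,0,0,0.6],[0,0,0,0,0,0,0.5],[0,0,0,0,0,0,0.3],[0,0,0,0,0,0,0.1],[0,0,0,0,0,0,0.1]]]'
python3 -m pendant '[[[0,0,0,-5,0,0,0.1],[0,0,0,-10,0,0,0.1],[0,0,0,-12,0,0,0.1],[0,0,0,-12,0,0,0.1],[0,0,0,-12,0,0,0.1],[0,0,0,-12,0,0,0.1],[0,0,0,0,0,0,0.1]]]'
python3 -c "
from h import *
s=sensors.get_state(); print(s['t'],s['joints'])
im=eyes.snapshot('side'); cv2.imwrite('pics/s11.png',cv2.resize(im[155:235,240:340],None,fx=7.5,fy=7.4,interpolation=cv2.INTER_CUBIC))
im=eyes.snapshot('wrist');cv2.imwrite('pics/w11.png',im)
print(eyes.tip_of('side','last_hole_mid'))"
```

```text
t: 16.48
ee_pos: [0.684, 0.0548, 0.0695]
ee_rot: [[0.63, -0.621, -0.466], [0.331, -0.327, 0.885], [-0.702, -0.712, -0.0]]
ft_force: [0.2, 0.9, 0.9]
gripper_width: 0.0387
t: 17.35
ee_pos: [0.6438, 0.0335, 0.1144]
ee_rot: [[0.63, -0.621, -0.466], [0.331, -0.328, 0.885], [-0.702, -0.712, -0.001]]
ft_force: [0.4, -0.8, -0.7]
gripper_width: 0.0385
17.35 [ 0.7727  1.0243 -1.0315  2.2456  2.613   0.5538 -0.1868]
[{'at': [286.9, 194.8], 'score': 0.65}, {'at': [354.1, 315.1], 'score': 0.36}, {'at': [277.4, 330.0], 'score': 0.22}]
```

View pics/s11.png

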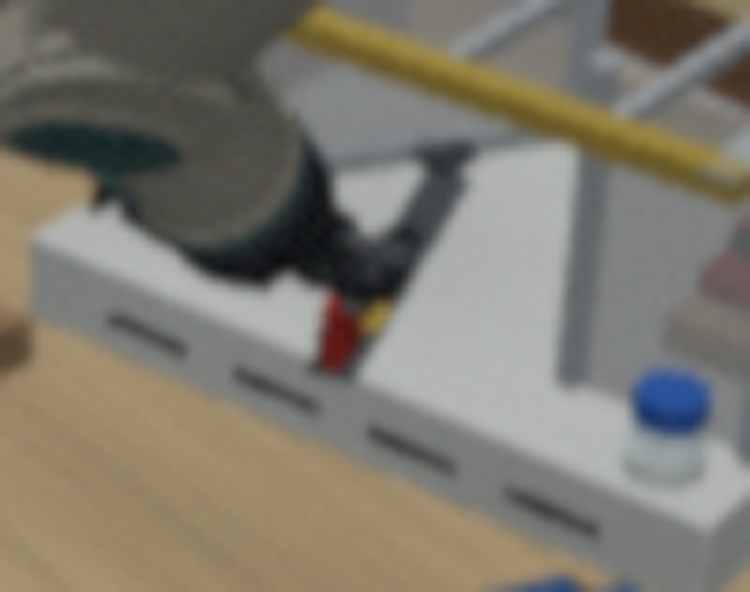

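View pics/w11.png

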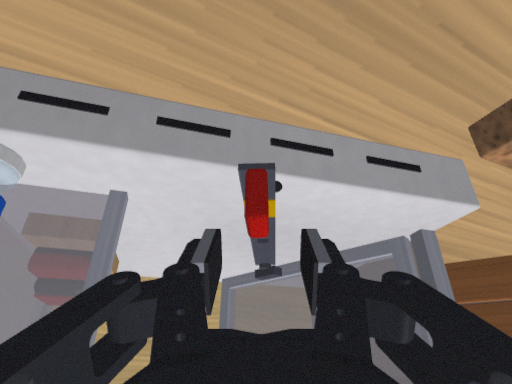

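```bash
python3 -m pendant '[[[0,0,0,-20,0,0,0.1],[0,0,0,-25,0,0,0.1],[0,0,0,-25,0,-5,0.1],[0,0,0,-20,0,-20,0.1],[0,0,0,-15,0,-25,0.1],[0,0,0,-15,0,-25,0.1],[0,0,0,0,0,-20,0.1],[0,0,0,0,0,0,0.1]]]'
python3 -c "
from h import *
s=sensors.get_state(); print(s['t'],s['joints'])
im=eyes.snapshot('side'); cv2.imwrite('pics/s12r.png',im); cv2.imwrite('pics/s12.png',cv2.resize(im[155:235,240:340],None,fx=7.5,fy=7.4,interpolation=cv2.INTER_CUBIC))
print(eyes.tip_of('side','last_hole_mid')[:1],eyes.tip_of('side','stay_grip')[:1])
PIN=c2w([-.0243,.0188]); print(proj('side',np.r_[PIN,.0545]),proj('side',np.r_[PIN,.062]))
d=np.array([np.cos(.485),np.sin(.485)]); print('grip pred flat',proj('side',np.r_[PIN-.0395*d,.074]),'lift .065',proj('side',np.r_[PIN-.0395*d,.0863]))
im=eyes.snapshot('wrist');cv2.imwrite('pics/w12.png',im)"
```

```text
t: 18.5
ee_pos: [0.6123, -0.086, 0.195]
ee_rot: [[0.63, -0.625, -0.461], [0.327, -0.325, 0.887], [-0.704, -0.71, -0.001]]
ft_force: [-0.1, -0.7, 0.7]
gripper_width: 0.0386
18.5 [ 1.1226  0.8824 -1.1512  2.1906  2.1394  0.2334  0.3736]
[{'at': [286.8, 196.7], 'score': 0.63}] [{'at': [284.0, 197.3], 'score': 0.48}]
[287.2529 197.3789] [287.3666 195.6345]
grip pred flat [283.8942 198.0856] lift .065 [284.072  195.1448]
```

View pics/s12.png

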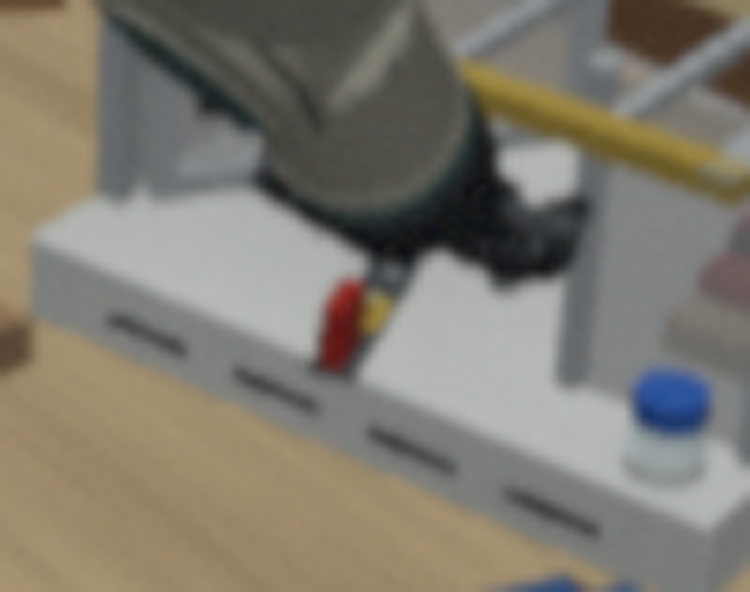

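View pics/w12.png

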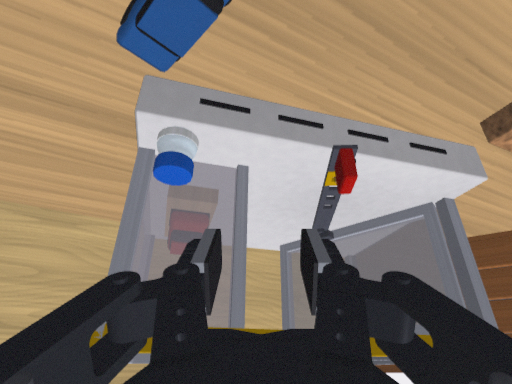

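```bash
python3 -c "
import cv2
im=cv2.imread('pics/w12.png'); cv2.imwrite('pics/w12c.png',cv2.resize(im[135:245,295:385],None,fx=6.5,fy=5.4,interpolation=cv2.INTER_CUBIC))"
```

```text
(no output)
```

View pics/w12c.png

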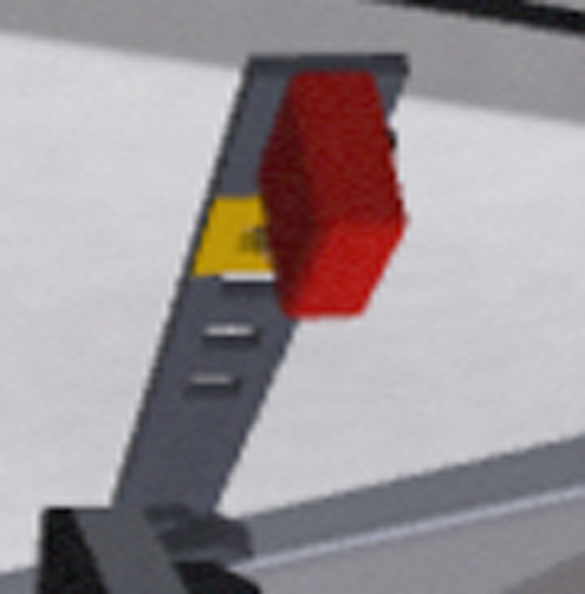

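```bash
python3 -m pendant '[[[0,0,0,0,0,20,0.1],[0,0,0,0,0,20,0.1],[0,0,0,0,0,0,0.1],[0,0,0,0,0,0,0.1]]]'
python3 -c "
from h import *
s=sensors.get_state(); print(s['t'],s['joints'],np.abs(s['joint_velocities']).max(),s['ft_force'])
im=eyes.snapshot('wrist');cv2.imwrite('pics/w13.png',np.vstack([cv2.resize(im[120:260,250:400],None,fx=4,fy=4,interpolation=cv2.INTER_CUBIC)]))"
```

```text
t: 19.2
ee_pos: [0.594, -0.049, 0.1946]
ee_rot: [[0.629, -0.623, -0.465], [0.328, -0.329, 0.885], [-0.705, -0.71, -0.002]]
ft_force: [-0.3, 0.4, 0.6]
gripper_width: 0.0385
19.2 [ 1.097   0.8996 -1.223   2.271   2.23    0.3537  0.2336] 0.011285755380269043 [-0.305   0.3661  0.6138]
```

View pics/w13.png

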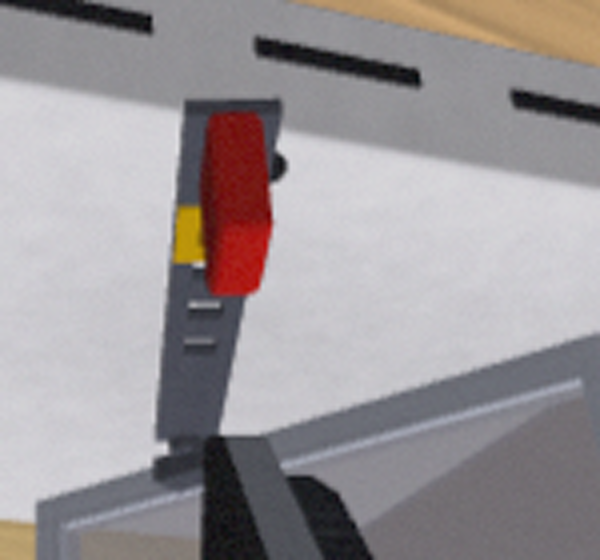

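```bash
python3 -c "
from cell import sensors, order
print(sensors.get_state()['joints']); print(order.job_done())"
```

```text
[ 1.09738182  0.89964502 -1.22286805  2.27066268  2.2299514   0.35368926
  0.23353463]
the job is handed in; nothing more can be done
None
```

I handed the job in at about t = 19 s of the 51 s. My checks say the stay lies flat on the sill with its last hole over the brass pin, but `job_done` gave no verdict.

I pinched the red grip with the tool tilted 40° and lifted the stay to about 0.2 rad, clear of the pin. I swung the window from about 0.47 to 0.96 rad and lowered the plate hole onto the pin in steps of about 0.9 mm. No contact force showed at the height where the bar would rest on the pin, so the hole went straight over it. I let go with the bar about at its original flat height and backed out at the same tilt.

**Last checks:**
- **Flat and seated:** The last wrist pictures show the bar flat, with white sill through the three empty holes. The hole in the yellow plate was dark with a brassy tint, partly hidden by the grip, so I saw the pin in it only in part.
- **Position:** In the side view, the last hole was found within 1 pixel of where the pin should be. The tool's pose put the hole's mid position about 2.5 mm from the pin, against the 9 mm allowed.
- **Robot:** The force on the tool was near zero and the arm was at rest, clear of the case.

**Disagreements:**
- **Plate hole:** Different views put it 148 to 153 mm from the pivot. I used 150.5 mm, and it fitted.
- **Pin:** One blurry side view put it about 7 mm to the side. I went with the fit to the wrist pictures, which the black plug's position confirmed.
- **Joint ranges:** While retreating, joint 6 came close to its lower limit, so I moved it back. Joint 3 ended at -1.22, near its -1.25 limit.

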